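Rack the reagent bottles, latch the gate and scan the rack

ROBOT

A 6-joint arm with a two-finger parallel gripper is mounted at the origin on a cart in front of the work surface, level with it; the furniture and walls round the work are solid. World frame = base frame: x ahead of the robot, y to its left, z up, the work surface at z = 0. Lengths are in mm, angles in rad, forces in N, time in s.
With the tool pointing down it reaches from about 275 to 1000 mm from the base axis. Payload 8.4 kg.
Tool frame: the origin (TCP) lies at the very end of the fingers, on their centre line; the grasp point (between the pads) lies 19 mm behind it (r.pinch_z is the distance from the TCP to the grasp point, in mm); z points along the fingers, y is the line along which they close (so a half turn about z gives the same grasp; the last joint's range is limited). The gripper opens to 85 mm and grips with 20 to 120 N. Pads are 22 mm wide; open, the fingers measure 114 mm over their backs; the gripper's body (76 mm by 85 mm) begins 54 mm behind the grasp point. The pads swing forward as they close: fully open they stand 13 mm farther back than shut.
Start: joints at [1.261, 0.353, 1.633, -0, 1.155, -0.002], TCP at [189.35, 595.629, 231.281] pointing down, gripper open.
Joint ranges: [-2.63, 2.63], [-0.92, 2.1], [0.06, 2.66], [-1.3, 4.44], [0, 2.69], [-3.02, 3.02]. Speed limits (rad/s): [2.22, 2.22, 2.79, 3.14, 3.14, 3.14].

INTERFACE

Orientations are given as [roll, pitch, yaw] about the fixed x, y, z axes, in that order (R = Rz(yaw) Ry(pitch) Rx(roll)).
In Python, from rig import r gives the robot as it stands.
- The arm moves only by the tool carry_out, never from a script. Its argument "series" is a list of rows, each a list of 7 numbers: the turn, a rotation vector about the tool's x, y, z as a fraction of full scale, then the shift along the tool's x, y, z as a fraction of full scale, then the gripper command: -1 is fully open, 1 is shut, values between are in proportion. A call has 1 to 8 rows; each row is the pose to reach, as a shift and turn from the pose commanded when the call began, along the tool's axes at that moment, turning the shorter way round; what a row does not reach only later rows make up. Full scale, the value 1, is 0.25 m for a shift and pi rad for a turn. A row lasts 1/8 s, in which the tool goes at most 62.5 mm and 10.7 degrees, less where a joint would pass 70% of its speed; a pose out of reach is approached as far as the arm can. A call with a number of a shift or a turn outside -1 to 1 is refused whole. A call with a gripper value outside its range is refused whole. The fingers move at their own pace and stop on an object; "force" is the grip in N (left out, the last holds). Time passes only in rows, so rows that repeat a pose let the fingers close. It gives the time, the measured TCP pose, the force, the opening and the grip force at its end, in the units of the state.
- r.sense(): the state, without advancing time (a new reading comes with each control period).
- r.grab_frame(name): name is "side" or "top"; returns the picture (420x560x3 uint8, red, green, blue); there is no depth.
- r.get_calibration(name): a dict with "K" (3x3 intrinsics, pixels), "distortion" ([k1, k2, p1, p2, k3] as OpenCV has them; the pictures are not rectified), "pose" (4x4, takes a point from camera to world coordinates). Camera axes: x right, y up, looking along -z (the intrinsics and any distortion apply to the point x, -y, -z); pixel columns grow to the right and rows downward; lengths in mm; the calibration is good to about 2 mm. A picture is of the moment at which its call begins. get_calibration takes no time and is no camera call.
- r.sign_off(): hands the job in; it is judged then, once.
Trained networks look in the newest picture that a camera, given by its name, has taken for a name from the list of things; names that differ only in an ending like _2 or _b are one class to them, and where a whole thing is asked for, a point or a joint stands for the part that bears it (a point fixed in the world has none). Each returns a list of dicts, best first, with "score" (0 to 1); they miss things now and then, are a little off and sometimes report something else, mostly with a low value. They report only what shows in the picture. A call takes as long as a camera call. They do not tell look-alikes from the thing itself.
- r.silhouettes(camera, label): "region" (420x560 bool, what is visible of it) and "position" ([row, column] in pixels, amid what is visible of it).
The state is a dict: "clock": time; "qpos": joint angles; "qvel": joint speeds; "joint_efforts": joint torques, N m; "eef_pos": TCP position; "tcp_rot": TCP orientation; "contact_force": force on the tool from outside, world axes, zero at the start; "wrist_torque": the same for the moment, N m; "opening": opening from 0.0 (shut) to 1.0 (fully open); "grasp_force": force on a finger pad.
Only numpy, scipy, OpenCV 4.12 (cv2) and the standard library are available. Lean on these libraries where they do the work, as an engineer would, in place of code of your own. Each camera call takes 0.05 s, during which the arm holds its last target. There are 200 camera calls.

TASK

Unlatch the bottle rack, swing its gate well open and stand every loose amber reagent bottle that is out on the bench upright in the rack, one to a bay. Then swing the gate shut with the gravity latch bar lifted over its keeper, and let the bar drop fully into the notch. Only then log the rack: take the barcode scanner from its stand, hold its window square to the barcode label on the gate, about a hand's breadth away, steady for a full second, and put it back fully down in its stand, leaving the wash bottle, the white carton and the tape roll where they are.

Things in the scene. Friction and masses are not known exactly. Their poses are not given: they have to be found in the camera images.
- bottle_0_mid (a point): amber reagent bottle with a screw cap, standing: 48 mm diameter, 103 mm high, straight-sided up to 58 mm, then a shoulder; cap 30 mm wide, from 85 to 103 mm above its foot. This point is on its axis, 51.5 mm above its foot; z points to the cap. About 330 g, bottom-heavy. Two to four of these bottles (same kind) are present; absent ones give None.
- bottle_1_mid (a point): amber reagent bottle with a screw cap, standing: 48 mm diameter, 103 mm high, straight-sided up to 58 mm, then a shoulder; cap 30 mm wide, from 85 to 103 mm above its foot. This point is on its axis, 51.5 mm above its foot; z points to the cap. About 330 g, bottom-heavy. Two to four of these bottles (same kind) are present; absent ones give None.
- bottle_2_mid (a point): amber reagent bottle with a screw cap, standing: 48 mm diameter, 103 mm high, straight-sided up to 58 mm, then a shoulder; cap 30 mm wide, from 85 to 103 mm above its foot. This point is on its axis, 51.5 mm above its foot; z points to the cap. About 330 g, bottom-heavy. Two to four of these bottles (same kind) are present; absent ones give None.
- bottle_3_mid (a point): amber reagent bottle with a screw cap, standing: 48 mm diameter, 103 mm high, straight-sided up to 58 mm, then a shoulder; cap 30 mm wide, from 85 to 103 mm above its foot. This point is on its axis, 51.5 mm above its foot; z points to the cap. About 330 g, bottom-heavy. Two to four of these bottles (same kind) are present; absent ones give None.
- rack: grey steel bottle rack fixed on the bench, 336 mm long (y), 110 mm deep (x), floor 6 mm above the bench. Origin: middle of its underside; -x faces the robot and carries the gate. Four bays, centres at x = 0, y = -0.096, -0.032, 0.032, 0.096, each 58 mm wide between wire dividers; low rails in front (x = -0.0385) and behind (x = 0.041), tops 52 mm high; end panels 66 mm. The gate adds the upper restraint in front.
- gate (a joint): hinge of the rack's front gate, latched shut at the start (steel tube frame, 262 mm long, rails at 40 and 85 mm height): 0 = shut against its stop, parallel to the rack's front; grows to 1.15 rad as its free (rack -y) end swings towards the robot. Stays where it is left (a light friction). Vertical axis at gate_hinge.
- gate_hinge (a point): point on the vertical hinge axis of the gate, at the left (rack +y) end, 62.5 mm above the bench. Its axes are the gate's: the gate runs from here along -y; -x is the gate's front side (to the robot when shut). In rack coordinates the axis is at x = -0.046, y = 0.142.
- latch (a joint): gravity latch bar, a flat dark bar 8 x 180 x 16 mm along the gate's front: 0 = level, down (also with the gate open); grows to 0.30 as its free end is lifted; falls by its own weight. The keeper is a notched block on the rack's right post: lift the bar above 0.13 to pass its lip; with the gate at 0 the bar drops into the notch, to 0. A bar left down meets the lip and stops the gate at 0.10.
- latch_knob (a point): centre of the black ball (26 mm diameter) on the latch bar's lifting stem, 145 mm above the bench when the bar is down; pinch it from above, best across the gate (front to back). It lies 100 mm from the pivot along the gate's -y and 82.5 mm above it. Lift the bar and swing the gate by it. Axes: x across the gate, y along the bar.
- latch_pivot (a point): the latch bar's pivot pin on the gate (axis along the gate's x, 14 mm in front of the hinge axis plane, 135 mm from the hinge along the gate's -y), 62.5 mm above the bench.
- rack_label (a point): centre of the barcode label (64 x 40 mm, white with black stripes) on the aluminium plate above the gate's top rail, 120 mm above the bench, 115 mm from the hinge along the gate. Axes are the gate's: the label faces along its -x, to the robot when the gate is shut.
- scanner_grip (a point): barcode scanner, white head on a black handle, 200 g. Point: middle of the head; z up when stowed, window at the +x end. Head 46 mm wide (y), 36 high, x = -0.038 to 0.042, then a bumper 54 mm wide up to x = 0.058. Handle 34 x 28 mm centred at x = -0.004, its foot 98 mm below, lowest 22 mm slimmer (26 x 20). Grip the head across its width from above.
- scanner_window (a point): centre of the scanner's window, at the +x end of the head, 58 mm ahead of scanner_grip; the beam leaves along +x. z is up as it stands.
- stand_mouth (a point): middle of the mouth of the scanner's fixed stand, 94 mm above the bench: a rectangular well 44 mm (x) by 38 mm (y), 84 deep, walls 5. The scanner's handle goes in from above until the head rests on the rim (scanner_grip then 18 mm above and 4 mm ahead, +x, of this point). x: where the window looks when stowed; z up.
- wash_bottle: white wash bottle, 198 mm high, 74 x 101 mm; a bystander, origin under its middle
- carton: small white carton, 140 x 60 x 30 mm; a bystander, origin under its middle
- tape_roll: roll of label tape lying flat, 95 mm diameter, 19 mm high; a bystander, origin under its middle
- scanner: the barcode scanner as a whole (see scanner_grip); origin at the foot of its handle
Things that resemble listed ones, but are neither listed nor needed, are in the scene too. What is shaped like the part that bears bottle_1_mid but purple or red is not meant. What is shaped like the part that bears bottle_2_mid but red is not meant.

How it is judged:
By the outcome, as a careful person would: the job done as asked, in the order asked, and still so for the second after the job is handed in, with the robot touching nothing.
Of bottle_0, bottle_1, bottle_2, bottle_3 only 2 to 4 are there at a start; the rules pass over those that are not, and their reading is None.
At some moment in a run one of bottle_0, bottle_1, bottle_2, bottle_3 may be knocked a few centimetres aside while the robot is not near it.
It also fails if it takes over 210 s, if anything falls off the work surface, if the arm or the gripper's body presses on something with over 40 N, if the wrist force passes 120 N, or if a joint passes its speed limit or range.

## Working session

There is one attempt and no reset: what is moved stays moved. The work goes in short steps, Python scripts to look and compute and a tool call to move; the robot and the scene stay as the last step left them, time stands still between calls to the robot, and variables do not carry over. Pictures are saved under pics/ and viewed, at most 14 in all, crops included, and the job is handed in when it is done.

Besides the shell and the picture viewer there is one more tool, called as name(argument=value, ...), one argument or row to a line, values as JSON. carry_out: Moves the arm, as the interface text tells. Its arguments: {"type":"object","properties":{"series":{"type":"array"},"force":{"type":"number"}},"required":["series"]}

```bash
mkdir -p pics; ls; python3 - <<'E'
from rig import r
import cv2, numpy as np
for n in ("side","top"):
    f=r.grab_frame(n); cv2.imwrite(f"pics/{n}0.png",cv2.resize(f[:,:,::-1],(784,588),interpolation=cv2.INTER_CUBIC))
    c=r.get_calibration(n); print(n,np.round(c["K"],1).tolist(),c["distortion"],np.round(c["pose"],3).tolist())
    for l in ("bottle_0_mid","rack","latch_knob","rack_label","scanner","wash_bottle","carton","tape_roll","gate","scanner_window","stand_mouth"):
        try:
            print(l,[(round(d["score"],2),np.round(d["position"]).tolist(),int(d["region"].sum())) for d in r.silhouettes(n,l)])
        except Exception as e: print(l,e)
s=r.sense(); print(s)
E
```

```text
pics
side [[541.3, 0.0, 285.9], [0.0, 541.3, 210.4], [0.0, 0.0, 1.0]] [0.03749087 0.         0.         0.         0.        ] [[-0.965, 0.176, -0.195, 175.436], [-0.263, -0.64, 0.722, 1331.347], [0.002, 0.748, 0.664, 1259.196], [0.0, 0.0, 0.0, 1.0]]
bottle_0_mid [(0.7, [166.0, 263.0], 286)]
rack [(0.62, [218.0, 255.0], 2914)]
latch_knob [(0.6, [192.0, 274.0], 183)]
rack_label [(0.69, [202.0, 270.0], 570), (0.3, [184.0, 319.0], 677)]
scanner [(0.84, [165.0, 317.0], 384), (0.32, [189.0, 279.0], 185)]
wash_bottle [(0.72, [135.0, 266.0], 640)]
carton [(0.86, [354.0, 224.0], 1258)]
tape_roll [(0.73, [144.0, 294.0], 323), (0.23, [202.0, 269.0], 610)]
gate [(0.64, [206.0, 268.0], 591), (0.59, [137.0, 267.0], 661)]
scanner_window [(0.34, [167.0, 262.0], 285)]
stand_mouth [(0.79, [182.0, 320.0], 686)]
top [[542.3, 0.0, 283.9], [0.0, 542.3, 200.5], [0.0, 0.0, 1.0]] [-0.11364849  0.          0.          0.          0.        ] [[0.006, 0.989, -0.149, 260.96], [-1.0, 0.006, 0.004, 86.335], [0.004, 0.149, 0.989, 1933.752], [0.0, 0.0, 0.0, 1.0]]
bottle_0_mid [(0.78, [163.0, 367.0], 197), (0.54, [
[... 461 characters left out ...]
00.0], 550)]
{'clock': 1.2, 'qpos': array([ 1.26059207e+00,  3.52967111e-01,  1.63341656e+00,  2.99355577e-05,
        1.15517787e+00, -2.38891018e-03]), 'qvel': array([-0.00107734, -0.00045583, -0.00014294,  0.00032876,  0.00342097,
        0.00016818]), 'joint_efforts': array([-1.34237871e-03, -6.05173087e+01, -3.42438519e+01, -5.56008308e-05,
        1.30098193e-03,  4.87874573e-06]), 'eef_pos': array([189.34596067, 595.63053593, 231.29442433]), 'tcp_rot': array([ 3.14156148e+00, -2.73130270e-05,  2.83376522e+00]), 'contact_force': array([0.02138086, 0.70179663, 0.70684562]), 'wrist_torque': array([ 0.06851302, -0.00287681,  0.00366169]), 'grasp_force': 0.0, 'opening': 1.0007900758855341}
```

View pics/side0.png

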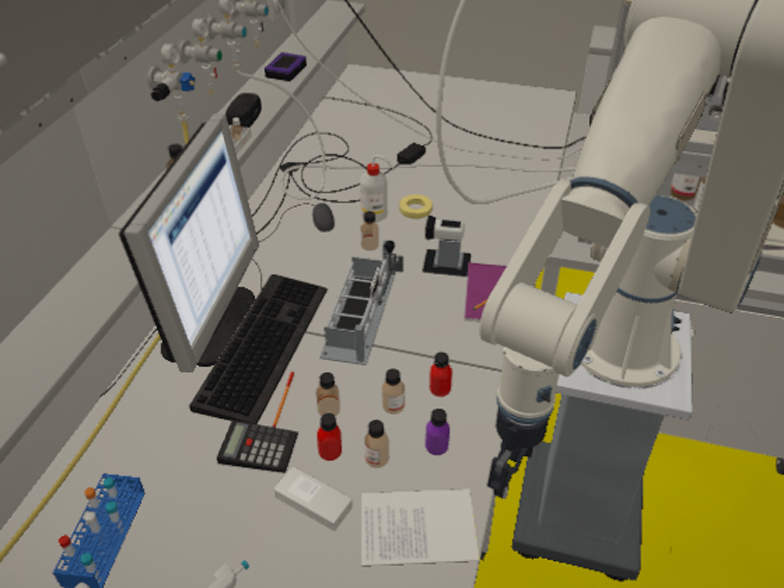

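View pics/top0.png

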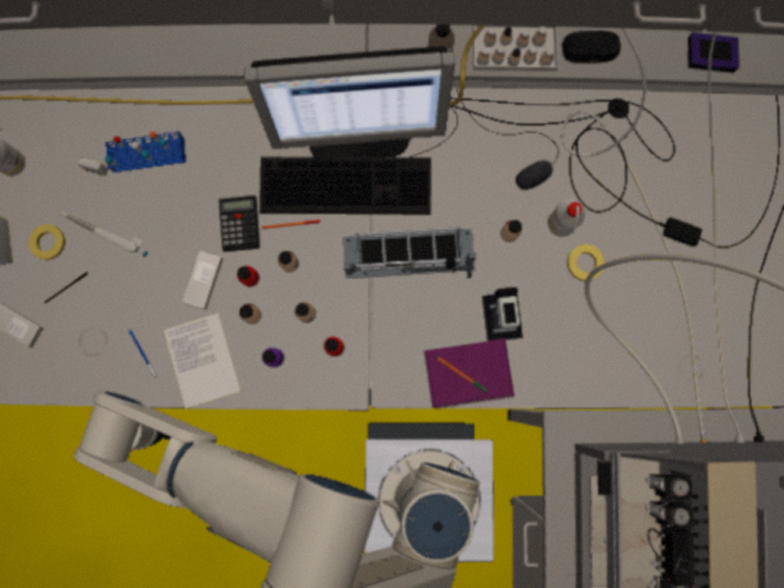

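The top view shows four amber bottles on the bench, at top-view pixels (511,229), (288,260), (249,312) and (304,311) in the 784-wide picture. In the side view they are at (370,230), (328,395), (376,443) and (393,390). Three others have the same shape but are red or purple: (248,274), (333,346) and (272,357) in the top view, so they aren't meant. The bottles on the back shelf are not on the bench. Next I'll enlarge this for confirmation.

```bash
cat > h.py <<'E'
from rig import r
import cv2, numpy as np
from scipy.spatial.transform import Rotation as R
cal={n:r.get_calibration(n) for n in ("side","top")}
F=np.diag([1.,-1,-1])
def ray(n,row,col):
    c=cal[n];p=cv2.undistortPoints(np.array([[[col,row]]],float),np.array(c["K"]),np.array(c["distortion"]))[0,0]
    P=np.array(c["pose"]); return P[:3,3],P[:3,:3]@F@np.array([p[0],p[1],1])
def plane(n,row,col,z):
    o,d=ray(n,row,col); return o+d*(z-o[2])/d[2]
def tri(a,b):
    o1,d1=ray("side",*a);o2,d2=ray("top",*b)
    s=np.linalg.lstsq(np.c_[d1,-d2],o2-o1,rcond=None)[0]
    p,q=o1+s[0]*d1,o2+s[1]*d2; return (p+q)/2,np.linalg.norm(p-q)
def proj(n,X):
    c=cal[n];P=np.array(c["pose"]);x=(np.atleast_2d(X)-P[:3,3])@P[:3,:3]@F
    return cv2.projectPoints(x,np.zeros(3),np.zeros(3),np.array(c["K"]),np.array(c["distortion"]))[0][:,0]
def crop(f,c0,c1,r0,r1,k):
    return cv2.resize(f[r0:r1,c0:c1,::-1],None,fx=k,fy=k,interpolation=cv2.INTER_CUBIC)
E
python3 - <<'E'
from h import *
t=r.grab_frame("top");s=r.grab_frame("side")
def dark(f,n,z,box):
    c0,c1,r0,r1=box; v=f[r0:r1,c0:c1].max(2)
    k,l,st,ce=cv2.connectedComponentsWithStats((v<(70)).astype(np.uint8))
    for i in range(1,k):
        if 12<st[i,4]<200: print(n,st[i,4],np.round(ce[i]+[c0,r0],1),np.round(plane(n,ce[i][1]+r0,ce[i][0]+c0,z)[:2],0))
dark(t,"top",98,(165,250,172,262));dark(t,"top",98,(355,375,150,175))
dark(s,"side",97,(220,330,245,330));dark(s,"side",97,(252,275,148,180))
im=np.zeros((600,800,3),np.uint8)
def put(c,x,y): im[y:y+c.shape[0],x:x+c.shape[1]]=c
put(crop(t,238,348,155,205,6),0,0)        #660x300
put(crop(t,335,385,195,250,5),0,300)      #250x275
put(crop(s,295,345,145,200,5),260,300)
put(crop(t,165,250,170,265,3),520,305)
cv2.imwrite("pics/c1.png",im); cv2.imwrite("pics/c2.png",crop(s,220,330,145,335,3)[:600])
a=crop(s,222,302,155,265,5); cv2.imwrite("pics/c2.png",np.hstack([a,crop(s,215,330,240,350,3)[:330].copy() if 0 else cv2.copyMakeBorder(crop(s,220,330,245,340,3),0,550-285,0,0,cv2.BORDER_CONSTANT)]))
E
```

```text
top 113 [174.8 175. ] [624. 458.]
top 68 [203.2 183.8] [594. 358.]
top 68 [173.9 195. ] [554. 458.]
top 13 [248.2 193.4] [561. 202.]
top 70 [215.6 221. ] [465. 312.]
top 74 [175.6 222.1] [460. 449.]
top 64 [236.5 246.3] [380. 239.]
top 116 [194.  255.6] [347. 383.]
top 71 [367.3 161.4] [ 677. -209.]
side 89 [315.1 257. ] [380. 245.]
side 94 [280.2 269.1] [466. 319.]
side 97 [233.3 271.8] [593. 364.]
side 112 [313. 298.] [351. 397.]
side 114 [234.1 301.1] [555. 464.]
side 113 [268.5 306. ] [460. 455.]
side 57 [263.6 154.8] [ 676. -204.]
```

View pics/c1.png

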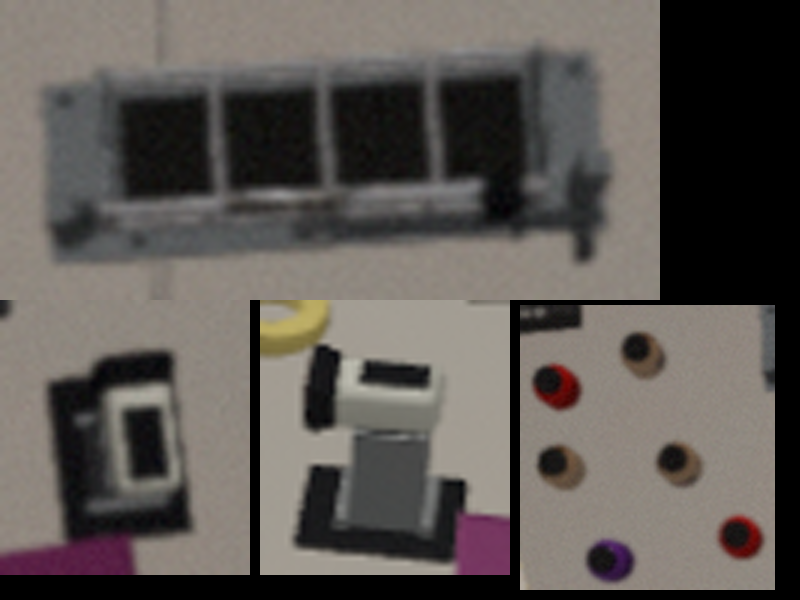

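View pics/c2.png

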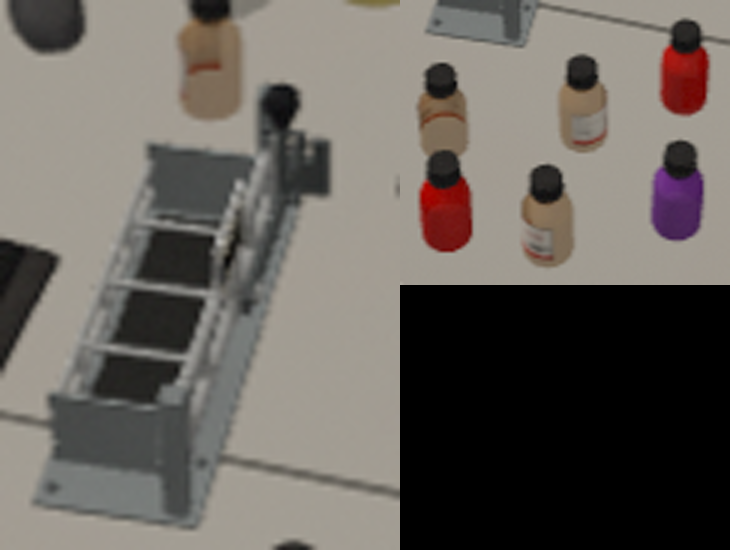

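```bash
python3 - <<'E'
from h import *
def pt(u,v): return (155+(v+.5)/6-.5,238+(u+.5)/6-.5)
def ps(u,v): return (155+(v+.5)/5-.5,222+(u+.5)/5-.5)
T=[(42,88),(53,262),(597,50),(607,226)]
Q=np.array([plane("top",*pt(*c),4)[:2] for c in T]); print(np.round(Q,1),"centre",Q.mean(0))
S=np.array([plane("side",*ps(*c),4)[:2] for c in [(33,503),(198,527)]]);print("side left corners",np.round(S,1))
k,e=tri(ps(282,103),pt(503,195));print("knob",k.round(1),e)
cs=np.array([[55,168],[-55,168],[55,-168],[-55,-168]])
def yawfit(A,B):
    a=A-A.mean(0);b=B-B.mean(0);return np.arctan2((a[:,0]*b[:,1]-a[:,1]*b[:,0]).sum(),(a*b).sum())
print("yaw",yawfit(cs,Q))
# scanner: top crop (5x, off 335,195, at y300) ; side crop (5x off 295,145, at 260,300)
def st(u,v): return (195+(v-300+.5)/5-.5,335+(u+.5)/5-.5)
def ss(u,v): return (145+(v-300+.5)/5-.5,295+(u-260+.5)/5-.5)
# top black panel on head, and head white outline
for n,c in [("head TL",(103,390)),("TR",(172,385)),("BR",(181,487)),("BL",(117,495))]:
    print(n,plane("top",*st(*c),130).round(1))
for n,c in [("bump TL",(97,362)),("bump TR",(172,352))]: print(n,plane("top",*st(*c),130).round(1))
for n,c in [("base BL",(68,540)),("BR",(188,528)),("TL",(48,383))]: print(n,plane("top",*st(*c),4).round(1))
for n,c in [("s base NL",(297,545)),("s NR",(455,560)),("FL",(312,466)),("FR",(466,480))]: print(n,plane("side",*ss(*c),4).round(1))
for n,c in [("s head top NL",(338,405)),("NR",(433,408)),("FR",(442,372)),("FL",(342,360))]: print(n,plane("side",*ss(*c),130).round(1))
E
```

```text
[[ 665.5  222.8]
 [ 558.9  214.4]
 [ 691.3 -113.6]
 [ 582.9 -118.6]] centre [624.64766796  51.25356777]
side left corners [[665.2 224.3]
 [557.5 216.5]]
knob [576.4 -45.8 142.6] 1.1621331803126578
yaw 0.07316011435292173
head TL [ 493. -160.  130.]
TR [ 496.6 -206.7  130. ]
BR [ 427.8 -211.7  130. ]
BL [ 422.2 -168.5  130. ]
bump TL [ 511.9 -156.2  130. ]
bump TR [ 519.  -207.1  130. ]
base BL [ 401.1 -150.8    4. ]
BR [ 410.  -237.1    4. ]
TL [ 514.  -137.6    4. ]
s base NL [ 512.3 -135.9    4. ]
s NR [ 398.7 -149.8    4. ]
FL [ 523.7 -228.5    4. ]
FR [ 409.2 -242.6    4. ]
s head top NL [ 487.6 -143.   130. ]
NR [ 423.5 -157.   130. ]
FR [ 426.  -199.8  130. ]
FL [ 497.1 -195.1  130. ]
```

Found: rack centre (625,51), yaw 0.074; knob about (575,-46,144). The four amber bottles are at (594,361), (466,315), (460,452) and (677,-207). The enlarged crop shows them tan/amber with labels, while the look-alikes are plainly red or purple. I'll start with the latch.

```bash
cat >> h.py <<'E'
RC=np.array([624.6,51.3]);RY=0.074
def rk(x,y): # rack xy (mm) to world
    c,s=np.cos(RY),np.sin(RY); return RC+[c*x-s*y,s*x+c*y]
def gt(th,gx,gy): # gate xy from hinge
    a=RY-th;c,s=np.cos(a),np.sin(a); return rk(-46,142)+[c*gx-s*gy,s*gx+c*gy]
def to(x,y,z,yaw,rpy=None,pose=None):
    s=r.sense(); p,o=(s["eef_pos"],R.from_euler("xyz",s["tcp_rot"])) if pose is None else pose
    g=R.from_euler("xyz",rpy or [np.pi,0,yaw])
    d=o.inv().apply(np.array([x,y,z])-p)/250; w=(o.inv()*g).as_rotvec()/np.pi
    print("turn",w.round(4),"shift",d.round(4)); return np.array([x,y,z]),g
E
python3 - <<'E'
from h import *
print(r.sense()["clock"])
s=r.sense(); p=s["eef_pos"]
m=p+(np.array([575,-46,260])-p)*0.42
q=to(*m,1.645); m2=p+(np.array([575,-46,260])-p)*.74
q=to(*m2,1.645,pose=q); to(575,-46,230,1.645,pose=q)
E
```

```text
1.3
turn [-0.      0.      0.3784] shift [-0.944  -0.8309 -0.0482]
turn [0. 0. 0.] shift [-0.8556  0.4314 -0.0368]
turn [0. 0. 0.] shift [-0.6952  0.3505  0.0901]
```

carry_out(
  series=[
    [0,0,0.3784,-0.944,-0.8309,-0.05,-1],
    [0,0,0.3784,-0.944,-0.8309,-0.05,-1],
    [0,0,0.3784,-0.944,-0.8309,-0.05,-1],
    [0,0,0.3784,-0.944,-0.8309,-0.05,-1],
    [0,0,0.3784,-0.944,-0.8309,-0.05,-1],
    [0,0,0.3784,-0.944,-0.8309,-0.05,-1],
    [0,0,0.3784,-0.944,-0.8309,-0.05,-1],
    [0,0,0.3784,-0.944,-0.8309,-0.05,-1],
  ],
)

```text
clock: 2.3
eef_pos: [351.5, 326.0, 243.9]
tcp_rot: [3.141, -0.0, 1.645]
contact_force: [0.2, -0.4, 0.1]
opening: 1.002
grasp_force: 0.0
```

carry_out(
  series=[
    [0,0,0,-0.8556,0.4314,-0.0368,-1],
    [0,0,0,-0.8556,0.4314,-0.0368,-1],
    [0,0,0,-0.8556,0.4314,-0.0368,-1],
    [0,0,0,-0.8556,0.4314,-0.0368,-1],
    [0,0,0,-0.8556,0.4314,-0.0368,-1],
  ],
)

```text
clock: 2.92
eef_pos: [476.3, 118.4, 253.2]
tcp_rot: [3.141, 0.001, 1.643]
contact_force: [-0.1, 0.1, -0.0]
opening: 1.0
grasp_force: 0.0
```

carry_out(
  series=[
    [0,0,0,-0.6952,0.3505,0.09,-0.2],
    [0,0,0,-0.6952,0.3505,0.09,-0.2],
    [0,0,0,-0.6952,0.3505,0.09,-0.2],
    [0,0,0,-0.6952,0.3505,0.09,-0.2],
    [0,0,0,-0.6952,0.3505,0.09,-0.2],
  ],
)

```text
clock: 3.55
eef_pos: [574.7, -45.3, 230.0]
tcp_rot: [-3.141, -0.001, 1.645]
contact_force: [-0.4, 0.8, -0.5]
opening: 0.601
grasp_force: 0.0
```

```bash
python3 - <<'E'
from h import *
s=r.sense();print(s["clock"],s["eef_pos"].round(1),s["tcp_rot"].round(3),s["qpos"].round(2),s["opening"])
to(575,-46,127,1.645)
t=r.grab_frame("top");d=r.grab_frame("side")
im=np.hstack([crop(t,290,350,150,220,6),crop(d,240,300,150,220,6)]);cv2.imwrite("pics/c3.png",im)
E
```

```text
3.55 [574.7 -45.3 230. ] [-3.141e+00 -1.000e-03  1.645e+00] [-0.08  0.28  1.74  0.    1.12 -0.16] 0.6007406110164594
turn [-0.0003 -0.0002  0.0001] shift [-0.0033  0.0014  0.4121]
```

View pics/c3.png

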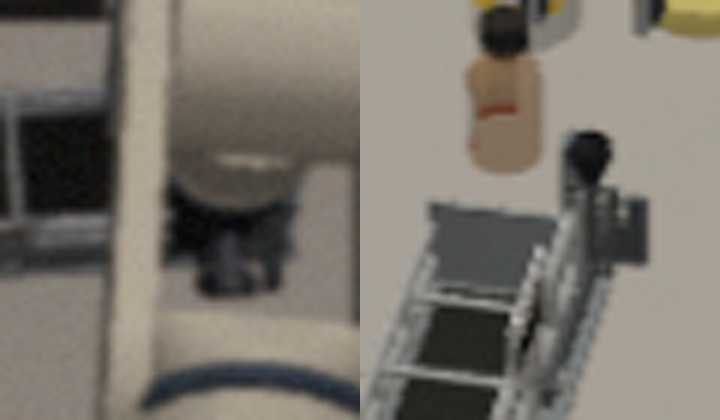

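The side crop shows the ball at (588,155) clear of the gripper, and the arm hides it in the top view. I'll descend and pinch.

carry_out(
  series=[
    [0,0,0,-0.003,0,0.2,-0.2],
    [0,0,0,-0.003,0,0.3,-0.2],
    [0,0,0,-0.003,0,0.36,-0.2],
    [0,0,0,-0.003,0,0.4,-0.2],
    [0,0,0,-0.003,0,0.4,1],
    [0,0,0,-0.003,0,0.4,1],
    [0,0,0,-0.003,0,0.4,1],
    [0,0,0,-0.003,0,0.4,1],
  ],
  force=30,
)

```text
clock: 4.65
eef_pos: [575.6, -46.5, 131.2]
tcp_rot: [3.14, -0.0, 1.645]
contact_force: [0.3, 2.9, 3.2]
opening: 0.28
grasp_force: 29.7
```

carry_out(
  series=[
    [0,0,0,0,0,0,1],
    [0,0,0,0,0,0,1],
  ],
)

```text
clock: 4.9
eef_pos: [575.6, -46.6, 131.1]
tcp_rot: [3.14, -0.0, 1.645]
contact_force: [-0.7, 3.1, 5.0]
opening: 0.282
grasp_force: 29.9
```

carry_out(
  series=[
    [0,0,0,0.018,0,-0.019,1],
    [0,0,0,0.035,0,-0.038,1],
    [0,0,0,0.055,0,-0.056,1],
    [0,0,0,0.074,0,-0.073,1],
    [0,0,0,0.082,0,-0.079,1],
    [0,0,0,0.082,0,-0.079,1],
  ],
)

```text
clock: 5.65
eef_pos: [573.5, -26.1, 150.3]
tcp_rot: [-3.142, 0.0, 1.645]
contact_force: [-0.2, -2.7, 0.2]
opening: 0.277
grasp_force: 29.6
```

```bash
python3 - <<'E'
from h import *
s=r.sense();p=s["eef_pos"];print(p,s["grasp_force"])
h=rk(-46,142);v=R.from_euler("z",-RY).apply([*(p[:2]-h),0])[:2];print("hinge",h,"gate xy",v)
pose=None
for th in (.15,.3,.45,.6,.75,.9,1.0,1.08):
    to(*gt(th,*v),p[2],1.645-th)
E
```

```text
[573.49613748 -26.06952095 150.2769153 ] 29.614806175231934
hinge [568.22747821 189.51048726] gate xy [ -10.68412463 -215.3795445 ]
turn [-0.      0.      0.0479] shift [ 0.0161 -0.1283  0.    ]
turn [-0.      0.      0.0956] shift [ 0.0513 -0.2527  0.    ]
turn [-0.      0.      0.1434] shift [ 0.1046 -0.3704 -0.    ]
turn [0.     0.     0.1911] shift [ 0.1749 -0.4789 -0.    ]
turn [0.     0.     0.2389] shift [ 0.2606 -0.5756 -0.    ]
turn [0.     0.     0.2866] shift [ 0.3599 -0.6585 -0.    ]
turn [0.     0.     0.3184] shift [ 0.4324 -0.705  -0.    ]
turn [0.     0.     0.3439] shift [ 0.4936 -0.7369 -0.    ]
```

carry_out(
  series=[
    [0,0,0.024,0.007,-0.065,0,1],
    [0,0,0.048,0.016,-0.128,0,1],
    [0,0,0.072,0.032,-0.191,0,1],
    [0,0,0.0956,0.0513,-0.2527,0,1],
  ],
)

```text
clock: 6.15
eef_pos: [508.3, -17.2, 149.3]
tcp_rot: [-3.14, -0.001, 1.341]
contact_force: [2.1, 6.7, -10.9]
opening: 0.285
grasp_force: 29.9
```

```bash
python3 - <<'E'
from h import *
s=r.sense();p=s["eef_pos"];print(p,s["tcp_rot"],s["contact_force"],s["grasp_force"])
v=[-10.7,-215.4]
for th in (.45,.6,.75,.9,1.0,1.08): to(*gt(th,*v),p[2],1.645-th)
E
```

```text
[508.33391342 -17.20652587 149.25223653] [-3.13960137e+00 -1.37040480e-03  1.34147560e+00] [  2.12886891   6.66585054 -10.92362062] 29.9325031042099
turn [-0.0007 -0.0004  0.0466] shift [ 0.0136 -0.1229  0.0003]
turn [-0.0007 -0.0003  0.0944] shift [ 0.0482 -0.2475  0.0006]
turn [-0.0007 -0.0003  0.1421] shift [ 0.1011 -0.3654  0.0009]
turn [-0.0007 -0.0002  0.1899] shift [ 0.171  -0.4742  0.0012]
turn [-8.000e-04 -2.000e-04  2.217e-01] shift [ 0.2263 -0.5403  0.0014]
turn [-8.000e-04 -2.000e-04  2.472e-01] shift [ 0.2751 -0.5891  0.0016]
```

carry_out(
  series=[
    [0,0,0.0466,0.0136,-0.123,0,1],
    [0,0,0.0944,0.0482,-0.2475,0,1],
    [0,0,0.1421,0.1011,-0.3654,0,1],
    [0,0,0.19,0.171,-0.4742,0,1],
    [0,0,0.2217,0.2263,-0.5403,0,1],
    [0,0,0.2472,0.2751,-0.5891,0,1],
    [0,0,0.2472,0.2751,-0.5891,0,1],
  ],
)

```text
clock: 7.02
eef_pos: [381.2, 83.3, 149.9]
tcp_rot: [-3.141, -0.001, 0.568]
contact_force: [3.7, 2.6, -7.2]
opening: 0.276
grasp_force: 31.7
```

carry_out(
  series=[
    [0,0,0,-0.04,0,0.04,1],
    [0,0,0,-0.082,0,0.075,1],
    [0,0,0,-0.082,0,0.075,-0.3],
    [0,0,0,-0.082,0,0.075,-0.3],
    [0,0,0,-0.082,0,0.075,-0.3],
    [0,0,0,-0.082,0,-0.12,-0.5],
    [0,0,0,-0.082,0,-0.32,-0.5],
    [0,0,0,-0.082,0,-0.45,-0.5],
  ],
)

```text
clock: 8.02
eef_pos: [364.6, 70.9, 264.9]
tcp_rot: [3.141, -0.002, 0.568]
contact_force: [0.2, 0.2, -0.7]
opening: 0.752
grasp_force: 0.0
```

```bash
python3 - <<'E'
from h import *
s=r.sense();print(s["clock"],s["eef_pos"].round(1),s["qpos"].round(2))
# next: above bottle D, cap pinch along rack y => yaw options
for y in (1.645-np.pi/2,): 
    q=to(510,-40,250,y); to(677,-207,170,y,pose=q)
d=r.grab_frame("side");cv2.imwrite("pics/c4.png",crop(d,215,345,135,330,3))
for l in ("latch_knob",): print([(x["score"],x["position"]) for x in r.silhouettes("side",l)])
E
```

```text
8.025 [364.6  70.9 264.9] [ 0.19 -0.1   2.09  0.    1.16  1.19]
turn [ 1.000e-04 -7.000e-04  1.572e-01] shift [0.2514 0.6868 0.0607]
turn [0. 0. 0.] shift [0.6166 0.7157 0.32  ]
[(0.9, [230.2, 326.8]), (0.16, [226.4, 302.2])]
```

View pics/c4.png

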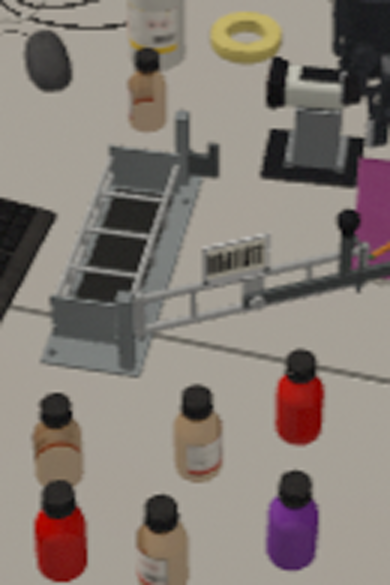

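The picture shows the gate well open, the bar level and the knob at (348,222), with all bottles still in place. A tall post stands at the rack's right end at (183,115). I'll take bottle D first.

carry_out(
  series=[
    [0,0,0.157,0.25,0.687,0.06,-0.2],
    [0,0,0.157,0.25,0.687,0.06,-0.2],
    [0,0,0.157,0.25,0.687,0.06,-0.2],
    [0,0,0.157,0.25,0.687,0.06,-0.2],
    [0,0,0.157,0.25,0.687,0.06,-0.2],
  ],
)

```text
clock: 8.75
eef_pos: [508.3, -40.3, 246.4]
tcp_rot: [-3.141, 0.003, 0.075]
contact_force: [-0.5, -0.2, 0.5]
opening: 0.599
grasp_force: 0.0
```

carry_out(
  series=[
    [0,0,0,0.6166,0.7157,0.05,-0.2],
    [0,0,0,0.6166,0.7157,0.15,-0.2],
    [0,0,0,0.6166,0.7157,0.25,-0.2],
    [0,0,0,0.6166,0.7157,0.32,-0.2],
    [0,0,0,0.6166,0.7157,0.32,-0.2],
    [0,0,0,0.6166,0.7157,0.32,-0.2],
  ],
)

```text
clock: 9.5
eef_pos: [675.5, -206.1, 167.5]
tcp_rot: [-3.141, 0.001, 0.076]
contact_force: [-0.1, 0.8, -0.1]
opening: 0.597
grasp_force: 0.0
```

```bash
python3 - <<'E'
from h import *
s=r.sense();print(s["clock"],s["eef_pos"].round(1),s["tcp_rot"].round(3),s["qpos"].round(2),s["opening"])
to(677,-207,76,.074)
for z in (66,100,125,150): print(z,proj("side",[*rk(-46,-150),z]).round(1), proj("side",[*rk(-46,-140),z]).round(1))
f=r.grab_frame("side");v=f[140:175,245:285].max(2)
k,l,st,ce=cv2.connectedComponentsWithStats((v<70).astype(np.uint8))
for i in range(1,k):
    if st[i,4]>12: print(st[i,4],ce[i]+[245,140],plane("side",ce[i][1]+140,ce[i][0]+245,97))
E
```

```text
9.5 [ 675.5 -206.1  167.5] [-3.141e+00  1.000e-03  7.600e-02] [-0.3   0.54  1.5   0.    1.11  1.2 ] 0.5973120650336129
turn [-0.0003  0.0004  0.0005] shift [0.006  0.0045 0.3658]
66 [[278.7 182.3]] [[278.1 184.1]]
100 [[278.6 174.7]] [[278.  176.4]]
125 [[278.6 169. ]] [[278.  170.7]]
150 [[278.5 163.1]] [[277.9 164.9]]
56 [263.55357143 154.75      ] [ 676.230537   -204.72046476   97.        ]
```

carry_out(
  series=[
    [0,0,0,0.006,0.002,0.15,-0.2],
    [0,0,0,0.006,0.002,0.28,-0.2],
    [0,0,0,0.006,0.002,0.35,-0.2],
    [0,0,0,0.006,0.002,0.366,-0.2],
    [0,0,0,0.006,0.002,0.366,1],
    [0,0,0,0.006,0.002,0.366,1],
    [0,0,0,0.006,0.002,0.366,1],
    [0,0,0,0.006,0.002,0.366,1],
  ],
  force=40,
)

```text
clock: 10.55
eef_pos: [678.8, -208.0, 77.8]
tcp_rot: [3.141, -0.002, 0.075]
contact_force: [-0.8, -0.9, 6.7]
opening: 0.355
grasp_force: 39.3
```

```bash
python3 - <<'E'
from h import *
s=r.sense();p=s["eef_pos"];print(s["clock"],p.round(1),s["opening"],s["grasp_force"])
b=rk(0,-96);print(b)
q=to(*(p+[0,0,115]),.074); q=to(*b,p[2]+115,.074,pose=q); to(*b,p[2]+7,.074,pose=q)
E
```

```text
10.55 [ 678.8 -208.    77.8] 0.35521731896663894 39.27155904471874
[631.69751819 -44.43727192]
turn [ 0.0003 -0.0007  0.0002] shift [ 1.0e-03  4.0e-04 -4.6e-01]
turn [0. 0. 0.] shift [-0.1396 -0.6665 -0.    ]
turn [0. 0. 0.] shift [ 0.    -0.     0.432]
```

carry_out(
  series=[
    [0,0,0,0,0,-0.23,1],
    [0,0,0,0,0,-0.46,1],
    [0,0,0,-0.04,-0.2,-0.46,1],
    [0,0,0,-0.09,-0.42,-0.46,1],
    [0,0,0,-0.12,-0.58,-0.46,1],
    [0,0,0,-0.14,-0.666,-0.46,1],
    [0,0,0,-0.14,-0.666,-0.46,1],
    [0,0,0,-0.14,-0.666,-0.46,1],
  ],
)

```text
clock: 11.55
eef_pos: [631.0, -45.0, 191.3]
tcp_rot: [3.141, -0.0, 0.075]
contact_force: [-0.0, 0.1, -3.5]
opening: 0.354
grasp_force: 38.2
```

```bash
python3 - <<'E'
from h import *
s=r.sense();p=s["eef_pos"];print(s["clock"],p.round(1),s["opening"],s["grasp_force"])
b=rk(0,-96); to(*b,84,.074)
t=r.grab_frame("side")
im=crop(t,230,300,130,220,6);cv2.imwrite("pics/c5.png",im)
E
```

```text
11.55 [631.  -45.  191.3] 0.35363181900194707 38.248430790554266
turn [ 0.0002 -0.0001  0.0002] shift [ 0.003  -0.0024  0.4291]
```

View pics/c5.png

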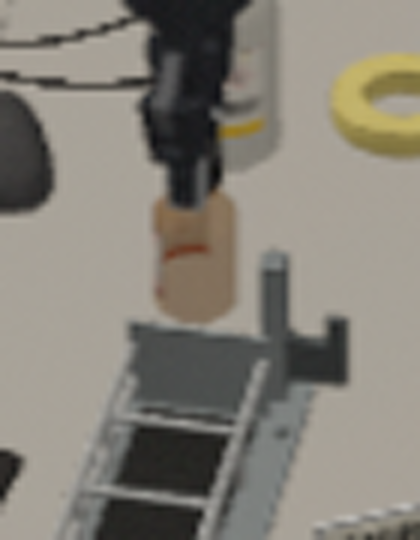

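The bottle hangs straight above the rightmost bay (bottom at about (195,318), with the end panel behind it). I'll lower it.

carry_out(
  series=[
    [0,0,0,0.003,-0.002,0.15,1],
    [0,0,0,0.003,-0.002,0.28,1],
    [0,0,0,0.003,-0.002,0.36,1],
    [0,0,0,0.003,-0.002,0.41,1],
    [0,0,0,0.003,-0.002,0.427,1],
    [0,0,0,0.003,-0.002,0.427,1],
  ],
)

```text
clock: 12.35
eef_pos: [631.8, -43.7, 85.0]
tcp_rot: [3.141, -0.001, 0.075]
contact_force: [-0.4, 0.4, -2.5]
opening: 0.356
grasp_force: 38.3
```

carry_out(
  series=[
    [0,0,0,0,0,0.007,1],
    [0,0,0,0,0,0.007,-0.15],
    [0,0,0,0,0,0.007,-0.15],
    [0,0,0,0,0,0.007,-0.15],
    [0,0,0,0,0,-0.2,-0.15],
    [0,0,0,0,0,-0.44,-0.15],
    [0,0,0,0,0,-0.44,-0.15],
  ],
)

```text
clock: 13.22
eef_pos: [634.5, -43.8, 200.0]
tcp_rot: [3.14, -0.009, 0.075]
contact_force: [-0.2, 0.0, 0.5]
opening: 0.578
grasp_force: 0.0
```

```bash
cat > bt.py <<'E'
from h import *
def caps(n,box,z):
    f=r.grab_frame(n);c0,c1,r0,r1=box; v=f[r0:r1,c0:c1].max(2)
    k,l,st,ce=cv2.connectedComponentsWithStats((v<70).astype(np.uint8))
    for i in range(1,k):
        if 40<st[i,4]<200: print(n,st[i,4],(ce[i]+[c0,r0]).round(1),plane(n,ce[i][1]+r0,ce[i][0]+c0,z)[:2].round(0))
E
python3 - <<'E'
from bt import *
s=r.sense();p=s["eef_pos"];print(s["clock"],p.round(1),s["opening"])
caps("side",(220,330,155,330),97);caps("top",(165,350,160,262),98)
q=to(612,160,195,.074); to(594,361,150,.074,pose=q)
E
```

```text
13.225 [634.5 -43.8 200. ] 0.5776322466959051
side 119 [231.4 159.1] [ 780. -148.]
side 88 [306.9 162.5] [ 512. -201.]
side 52 [321.6 159.4] [ 466. -233.]
side 64 [262. 183.] [633. -46.]
side 78 [282.4 189.3] [557. -32.]
side 157 [258.3 206.4] [609.  74.]
side 110 [319.4 227. ] [396. 116.]
side 179 [253.9 218.7] [605. 134.]
side 133 [249.  230.2] [603. 188.]
side 86 [315.  256.9] [380. 245.]
side 93 [280.3 269. ] [466. 318.]
side 97 [233.3 271.8] [593. 364.]
side 112 [313. 298.] [351. 397.]
side 111 [234.2 301.2] [555. 464.]
side 113 [268.4 306. ] [460. 455.]
top 72 [203.4 184. ] [593. 358.]
top 104 [331.4 190.7] [572. -83.]
top 69 [174.  194.9] [555. 458.]
top 72 [215.5 221. ] [465. 313.]
top 74 [175.6 222.1] [460. 449.]
top 105 [282.9 244.5] [387.  82.]
top 66 [236.6 246.2] [380. 239.]
top 122 [194.3 255.6] [347. 382.]
turn [ 0.0001 -0.0005  0.0003] shift [-1.680e-02 -8.179e-01  3.000e-04]
turn [0. 0. 0.] shift [-0.0124 -0.8071  0.18  ]
```

carry_out(
  series=[
    [0,0,0,-0.017,-0.818,0,-0.15],
    [0,0,0,-0.017,-0.818,0,-0.15],
    [0,0,0,-0.017,-0.818,0,-0.15],
    [0,0,0,-0.017,-0.818,0,-0.15],
  ],
)

```text
clock: 13.82
eef_pos: [610.1, 163.0, 192.5]
tcp_rot: [-3.142, 0.003, 0.078]
contact_force: [0.5, -1.0, -0.2]
opening: 0.572
grasp_force: 0.0
```

carry_out(
  series=[
    [0,0,0,-0.0124,-0.807,0,-0.15],
    [0,0,0,-0.0124,-0.807,0.05,-0.15],
    [0,0,0,-0.0124,-0.807,0.12,-0.15],
    [0,0,0,-0.0124,-0.807,0.18,-0.15],
    [0,0,0,-0.0124,-0.807,0.18,-0.15],
    [0,0,0,-0.0124,-0.807,0.18,-0.15],
  ],
)

```text
clock: 14.58
eef_pos: [593.9, 359.0, 149.2]
tcp_rot: [3.14, 0.001, 0.074]
contact_force: [-0.1, -0.9, 0.3]
opening: 0.577
grasp_force: 0.0
```

```bash
python3 - <<'E'
from bt import *
s=r.sense();p=s["eef_pos"];print(s["clock"],p.round(1),s["qpos"].round(2),s["opening"])
to(594,361,76,.074); caps("side",(220,250,255,290),97)
E
```

```text
14.575 [593.9 359.  149.2] [ 0.54  0.54  1.54 -0.    1.07  2.04] 0.5774770705812028
turn [ 0.0004  0.0003 -0.0001] shift [ 0.0011 -0.0083  0.293 ]
side 75 [227.7 258.5] [626. 319.]
side 97 [233.3 271.8] [593. 364.]
```

carry_out(
  series=[
    [0,0,0,0.001,-0.008,0.13,-0.15],
    [0,0,0,0.001,-0.008,0.25,-0.15],
    [0,0,0,0.001,-0.008,0.293,-0.15],
    [0,0,0,0.001,-0.008,0.293,-0.15],
    [0,0,0,0.001,-0.008,0.293,1],
    [0,0,0,0.001,-0.008,0.293,1],
    [0,0,0,0.001,-0.008,0.293,1],
    [0,0,0,0.001,-0.008,0.293,1],
  ],
)

```text
clock: 15.62
eef_pos: [594.8, 363.1, 78.1]
tcp_rot: [-3.141, -0.002, 0.075]
contact_force: [1.0, -3.6, 7.1]
opening: 0.361
grasp_force: 38.8
```

```bash
python3 - <<'E'
from h import *
s=r.sense();p=s["eef_pos"];print(s["clock"],p.round(1),s["opening"],s["grasp_force"])
b=rk(0,-32);print(b)
q=to(600,200,p[2]+110,.074); q=to(*b,p[2]+110,.074,pose=q); to(*b,p[2]+7,.074,pose=q)
E
```

```text
15.625 [594.8 363.1  78.1] 0.3612699703243593 38.79898659826722
[626.9658394   19.38757603]
turn [-0.0001 -0.0008  0.0003] shift [-0.027   0.6519 -0.4404]
turn [0. 0. 0.] shift [0.0542 0.7284 0.    ]
turn [0. 0. 0.] shift [ 0.    -0.     0.412]
```

carry_out(
  series=[
    [0,0,0,0,0,-0.22,1],
    [0,0,0,0,0,-0.44,1],
    [0,0,0,-0.01,0.2,-0.44,1],
    [0,0,0,-0.02,0.4,-0.44,1],
    [0,0,0,-0.027,0.652,-0.44,1],
    [0,0,0,-0.01,0.85,-0.44,1],
    [0,0,0,0,1,-0.44,1],
    [0,0,0,0,1,-0.44,1],
  ],
)

```text
clock: 16.62
eef_pos: [612.4, 111.2, 186.4]
tcp_rot: [3.141, -0.0, 0.072]
contact_force: [-0.1, 0.8, -3.5]
opening: 0.354
grasp_force: 37.7
```

```bash
python3 - <<'E'
from h import *
s=r.sense();p=s["eef_pos"];print(s["clock"],p.round(1),s["opening"],s["grasp_force"])
b=rk(0,-32)
q=to(*b,p[2],.074); to(*b,85,.074)
E
```

```text
16.625 [612.4 111.2 186.4] 0.353569473043769 37.723303422681056
turn [ 0.0001 -0.     -0.0007] shift [3.160e-02 3.706e-01 1.000e-04]
turn [ 0.0001 -0.     -0.0007] shift [0.0316 0.3705 0.4059]
```

carry_out(
  series=[
    [0,0,0,0.017,0.2,0,1],
    [0,0,0,0.0316,0.37,0,1],
    [0,0,0,0.0316,0.37,0,1],
    [0,0,0,0.0316,0.37,0,1],
    [0,0,0,0.0316,0.37,0.12,1],
    [0,0,0,0.0316,0.37,0.24,1],
    [0,0,0,0.0316,0.37,0.34,1],
    [0,0,0,0.0316,0.37,0.38,1],
  ],
)

```text
clock: 17.62
eef_pos: [626.1, 23.6, 89.8]
tcp_rot: [-3.141, 0.002, 0.076]
contact_force: [0.1, -0.4, -3.0]
opening: 0.349
grasp_force: 37.8
```

carry_out(
  series=[
    [0,0,0,0,0,0.024,1],
    [0,0,0,0,0,0.032,1],
    [0,0,0,0,0,0.032,1],
  ],
)

```text
clock: 18.0
eef_pos: [628.3, 22.5, 84.9]
tcp_rot: [-3.141, -0.002, 0.075]
contact_force: [-1.9, 1.5, 2.7]
opening: 0.353
grasp_force: 39.4
```

carry_out(
  series=[
    [0,0,0,0,0,0,-0.15],
    [0,0,0,0,0,0,-0.15],
    [0,0,0,0,0,0,-0.15],
    [0,0,0,0,0,-0.2,-0.15],
    [0,0,0,0,0,-0.44,-0.15],
    [0,0,0,0,0,-0.44,-0.15],
  ],
)

```text
clock: 18.75
eef_pos: [630.4, 22.0, 198.5]
tcp_rot: [3.141, -0.009, 0.075]
contact_force: [0.1, -0.1, -0.6]
opening: 0.578
grasp_force: 0.0
```

```bash
python3 - <<'E'
from bt import *
s=r.sense();p=s["eef_pos"];print(s["clock"],p.round(1),s["opening"])
caps("side",(220,330,170,330),97)
q=to(550,160,195,.074); to(466,316,150,.074,pose=q)
E
```

```text
18.75 [630.4  22.  198.5] 0.5776093199778127
side 67 [262.3 183. ] [632. -46.]
side 78 [282.4 189.3] [557. -32.]
side 76 [257.5 195. ] [629.  19.]
side 111 [319.5 226.8] [396. 115.]
side 175 [253.7 218.8] [605. 135.]
side 134 [248.9 230.2] [603. 189.]
side 86 [315.  256.9] [380. 245.]
side 93 [280.3 269. ] [466. 318.]
side 112 [313. 298.] [351. 397.]
side 109 [234.2 301.3] [555. 464.]
side 113 [268.4 306. ] [460. 455.]
turn [ 0.0001 -0.0015  0.0002] shift [-0.2726 -0.574   0.0015]
turn [0. 0. 0.] shift [-0.2889 -0.6471  0.18  ]
```

carry_out(
  series=[
    [0,0.001,0,-0.2726,-0.574,0,-0.15],
    [0,0.001,0,-0.2726,-0.574,0,-0.15],
    [0,0.001,0,-0.2726,-0.574,0,-0.15],
    [0,0.001,0,-0.2726,-0.574,0,-0.15],
  ],
)

```text
clock: 19.3
eef_pos: [546.5, 161.5, 191.8]
tcp_rot: [3.141, -0.001, 0.078]
contact_force: [0.6, -0.3, 0.7]
opening: 0.577
grasp_force: 0.0
```

carry_out(
  series=[
    [0,0,0,-0.289,-0.647,0,-0.15],
    [0,0,0,-0.289,-0.647,0.05,-0.15],
    [0,0,0,-0.289,-0.647,0.12,-0.15],
    [0,0,0,-0.289,-0.647,0.18,-0.15],
    [0,0,0,-0.289,-0.647,0.18,-0.15],
    [0,0,0,-0.289,-0.647,0.18,-0.15],
  ],
)

```text
clock: 20.05
eef_pos: [465.4, 314.8, 148.1]
tcp_rot: [3.141, -0.003, 0.073]
contact_force: [-0.0, -0.1, 0.5]
opening: 0.572
grasp_force: 0.0
```

```bash
python3 - <<'E'
from bt import *
s=r.sense();p=s["eef_pos"];print(s["clock"],p.round(1),s["qpos"].round(2),s["opening"],s["tcp_rot"])
to(466,316,76,.074); caps("side",(260,330,255,320),97)
E
```

```text
20.05 [465.4 314.8 148.1] [ 0.59  0.35  1.85 -0.    0.94  2.09] 0.5722860361933827 [ 3.14129649 -0.00319249  0.07325471]
turn [ 0.0001 -0.001  -0.0002] shift [ 0.0017 -0.0047  0.2884]
side 151 [279.4 264.9] [472. 304.]
side 65 [315.  258.2] [379. 250.]
side 112 [313. 298.] [351. 397.]
side 114 [268.4 306.1] [460. 456.]
```

carry_out(
  series=[
    [0,0,0,0.002,-0.004,0.13,-0.15],
    [0,0,0,0.002,-0.004,0.25,-0.15],
    [0,0,0,0.002,-0.004,0.288,-0.15],
    [0,0,0,0.002,-0.004,0.288,-0.15],
    [0,0,0,0.002,-0.004,0.288,1],
    [0,0,0,0.002,-0.004,0.288,1],
    [0,0,0,0.002,-0.004,0.288,1],
    [0,0,0,0.002,-0.004,0.288,1],
  ],
)

```text
clock: 21.1
eef_pos: [466.0, 317.1, 77.5]
tcp_rot: [-3.141, -0.005, 0.075]
contact_force: [0.1, -3.2, 7.4]
opening: 0.365
grasp_force: 38.6
```

```bash
python3 - <<'E'
from h import *
s=r.sense();p=s["eef_pos"];print(s["clock"],p.round(1),s["opening"],s["grasp_force"])
b=rk(0,32);print(b)
q=to(560,160,p[2]+150,.074); q=to(*b,p[2]+110,.074,pose=q)
E
```

```text
21.1 [466.  317.1  77.5] 0.36522921388754703 38.6345164501472
[622.2341606   83.21242397]
turn [-0.0001 -0.0016  0.0004] shift [ 0.3309  0.6545 -0.5986]
turn [0. 0. 0.] shift [0.2255 0.3247 0.16  ]
```

carry_out(
  series=[
    [0,0,0,0,0,-0.22,1],
    [0,0,0,0,0,-0.44,1],
    [0,0,0,0.06,0.12,-0.6,1],
    [0,0,0,0.17,0.34,-0.6,1],
    [0,0,0,0.27,0.53,-0.6,1],
    [0,0,0,0.331,0.654,-0.6,1],
    [0,0,0,0.331,0.654,-0.6,1],
  ],
)

```text
clock: 21.98
eef_pos: [560.3, 158.1, 226.6]
tcp_rot: [3.141, -0.004, 0.072]
contact_force: [-0.6, 0.8, -3.2]
opening: 0.361
grasp_force: 37.6
```

```bash
python3 - <<'E'
from h import *
s=r.sense();p=s["eef_pos"];print(s["clock"],p.round(1),s["opening"],s["grasp_force"])
b=rk(0,32)
to(*b,190,.074); to(*b,85,.074)
E
```

```text
21.975 [560.3 158.1 226.6] 0.3609181691730395 37.64772952068597
turn [ 0.0001 -0.0012 -0.0007] shift [0.2249 0.3164 0.1471]
turn [ 0.0001 -0.0012 -0.0007] shift [0.2232 0.3164 0.5671]
```

carry_out(
  series=[
    [0,0,0,0.12,0.17,0.07,1],
    [0,0,0,0.225,0.322,0.14,1],
    [0,0,0,0.225,0.322,0.14,1],
    [0,0,0,0.225,0.322,0.14,1],
    [0,0,0,0.225,0.322,0.14,1],
  ],
)

```text
clock: 22.6
eef_pos: [621.1, 85.3, 192.0]
tcp_rot: [-3.141, -0.003, 0.076]
contact_force: [0.0, 0.8, -3.9]
opening: 0.347
grasp_force: 37.4
```

```bash
python3 - <<'E'
from h import *
s=r.sense();p=s["eef_pos"];print(s["clock"],p.round(1),s["opening"],s["grasp_force"])
b=rk(0,32)
to(*b,85,.074)
E
```

```text
22.6 [621.1  85.3 192. ] 0.34749895105372536 37.40932274493389
turn [-0.0001 -0.0011  0.0006] shift [0.0023 0.0087 0.4279]
```

carry_out(
  series=[
    [0,0,0,0.002,0.007,0.13,1],
    [0,0,0,0.002,0.007,0.26,1],
    [0,0,0,0.002,0.007,0.35,1],
    [0,0,0,0.002,0.007,0.4,1],
    [0,0,0,0.002,0.007,0.422,1],
    [0,0,0,0.002,0.007,0.43,1],
    [0,0,0,0.002,0.007,0.43,1],
  ],
)

```text
clock: 23.48
eef_pos: [623.1, 82.5, 84.7]
tcp_rot: [-3.142, -0.004, 0.075]
contact_force: [-1.3, 0.4, -2.6]
opening: 0.349
grasp_force: 37.6
```

carry_out(
  series=[
    [0,0,0,0,0,0.002,-0.15],
    [0,0,0,0,0,0.002,-0.15],
    [0,0,0,0,0,0.002,-0.15],
    [0,0,0,0,0,-0.2,-0.15],
    [0,0,0,0,0,-0.44,-0.15],
    [0,0,0,0,0,-0.44,-0.15],
  ],
)

```text
clock: 24.22
eef_pos: [625.5, 82.7, 199.4]
tcp_rot: [-3.141, -0.012, 0.075]
contact_force: [-0.0, 0.0, -1.1]
opening: 0.577
grasp_force: 0.0
```

```bash
python3 - <<'E'
from bt import *
s=r.sense();p=s["eef_pos"];print(s["clock"],p.round(1),s["opening"])
caps("side",(220,330,170,330),103)
q=to(545,240,195,.074); to(460,453,150,.074,pose=q)
E
```

```text
24.225 [625.5  82.7 199.4] 0.5772764159101039
side 168 [248.9 176.2] [685. -62.]
side 69 [262.3 183. ] [630. -39.]
side 78 [282.4 189.3] [555. -25.]
side 76 [257.6 195.1] [626.  26.]
side 108 [255.7 207.2] [613.  86.]
side 111 [319.3 226.9] [395. 122.]
side 107 [247.6 230.7] [604. 198.]
side 86 [315.  256.9] [379. 251.]
side 111 [313. 298.] [350. 402.]
side 110 [234.2 301.3] [553. 469.]
side 113 [268.4 306. ] [459. 460.]
turn [-0.0001 -0.0026  0.0003] shift [-0.2672 -0.6517  0.0046]
turn [0. 0. 0.] shift [-0.2761 -0.8748  0.18  ]
```

carry_out(
  series=[
    [0,0,0,-0.267,-0.652,0,-0.15],
    [0,0,0,-0.267,-0.652,0,-0.15],
    [0,0,0,-0.267,-0.652,0,-0.15],
    [0,0,0,-0.267,-0.652,0,-0.15],
  ],
)

```text
clock: 24.78
eef_pos: [541.1, 242.3, 192.2]
tcp_rot: [3.141, -0.001, 0.079]
contact_force: [0.9, -0.8, 0.3]
opening: 0.576
grasp_force: 0.0
```

carry_out(
  series=[
    [0,0,0,-0.276,-0.875,0,-0.15],
    [0,0,0,-0.276,-0.875,0.05,-0.15],
    [0,0,0,-0.276,-0.875,0.12,-0.15],
    [0,0,0,-0.276,-0.875,0.18,-0.15],
    [0,0,0,-0.276,-0.875,0.18,-0.15],
    [0,0,0,-0.276,-0.875,0.18,-0.15],
    [0,0,0,-0.276,-0.875,0.18,-0.15],
  ],
)

```text
clock: 25.65
eef_pos: [459.5, 451.6, 148.9]
tcp_rot: [3.142, -0.004, 0.073]
contact_force: [1.2, -0.4, -0.1]
opening: 0.574
grasp_force: 0.0
```

```bash
python3 - <<'E'
from bt import *
s=r.sense();p=s["eef_pos"];print(s["clock"],p.round(1),s["qpos"].round(2),s["opening"],s["tcp_rot"])
to(460,453,76,.074); caps("side",(250,290,290,320),97)
E
```

```text
25.65 [459.5 451.6 148.9] [ 0.78  0.46  1.66 -0.    1.01  2.27] 0.5736785355743078 [ 3.14155062 -0.00357004  0.07332951]
turn [ 0.     -0.0011 -0.0002] shift [ 0.0015 -0.0053  0.2916]
```

carry_out(
  series=[
    [0,0,0,0.0015,-0.004,0.13,-0.15],
    [0,0,0,0.0015,-0.004,0.25,-0.15],
    [0,0,0,0.0015,-0.004,0.29,-0.15],
    [0,0,0,0.0015,-0.004,0.29,-0.15],
    [0,0,0,0.0015,-0.004,0.29,1],
    [0,0,0,0.0015,-0.004,0.29,1],
    [0,0,0,0.0015,-0.004,0.29,1],
    [0,0,0,0.0015,-0.004,0.29,1],
  ],
)

```text
clock: 26.7
eef_pos: [459.9, 454.2, 77.6]
tcp_rot: [-3.141, -0.005, 0.075]
contact_force: [0.7, -2.8, 7.1]
opening: 0.358
grasp_force: 38.8
```

```bash
python3 - <<'E'
from h import *
s=r.sense();p=s["eef_pos"];print(s["clock"],p.round(1),s["opening"],s["grasp_force"])
b=rk(0,96);print(b)
q=to(540,260,p[2]+150,.074); q=to(*b,p[2]+150,.074,pose=q)
E
```

```text
26.7 [459.9 454.2  77.6] 0.35819037303444473 38.83527536789188
[617.50248181 147.03727192]
turn [-0.0003 -0.0016  0.0003] shift [ 0.2643  0.7982 -0.5994]
turn [0. 0. 0.] shift [0.2758 0.4735 0.    ]
```

carry_out(
  series=[
    [0,0,0,0,0,-0.22,1],
    [0,0,0,0,0,-0.44,1],
    [0,0,0,0.06,0.18,-0.6,1],
    [0,0,0,0.13,0.4,-0.6,1],
    [0,0,0,0.2,0.61,-0.6,1],
    [0,0,0,0.264,0.798,-0.6,1],
    [0,0,0,0.264,0.798,-0.6,1],
  ],
)

```text
clock: 27.58
eef_pos: [540.1, 256.9, 226.4]
tcp_rot: [3.141, -0.003, 0.071]
contact_force: [-0.2, 0.1, -3.3]
opening: 0.358
grasp_force: 37.6
```

carry_out(
  series=[
    [0,0,0,0.11,0.19,0,1],
    [0,0,0,0.22,0.38,0.05,1],
    [0,0,0,0.276,0.474,0.13,1],
    [0,0,0,0.276,0.474,0.13,1],
    [0,0,0,0.276,0.474,0.13,1],
    [0,0,0,0.276,0.474,0.13,1],
  ],
)

```text
clock: 28.32
eef_pos: [616.8, 148.2, 194.7]
tcp_rot: [-3.141, -0.004, 0.076]
contact_force: [-1.3, -0.2, -2.0]
opening: 0.348
grasp_force: 37.8
```

```bash
python3 - <<'E'
from bt import *
s=r.sense();p=s["eef_pos"];print(s["clock"],p.round(1),s["opening"],s["grasp_force"])
b=rk(0,96)
to(*b,85,.074)
E
```

```text
28.325 [616.8 148.2 194.7] 0.3477151473908059 37.849102706995836
turn [-0.0001 -0.0013  0.0007] shift [0.0008 0.005  0.4387]
```

carry_out(
  series=[
    [0,0,0,0.001,0.004,0.13,1],
    [0,0,0,0.001,0.004,0.26,1],
    [0,0,0,0.001,0.004,0.36,1],
    [0,0,0,0.001,0.004,0.41,1],
    [0,0,0,0.001,0.004,0.432,1],
    [0,0,0,0.001,0.004,0.441,1],
    [0,0,0,0.001,0.004,0.441,1],
  ],
)

```text
clock: 29.2
eef_pos: [618.6, 146.3, 85.2]
tcp_rot: [-3.141, -0.005, 0.075]
contact_force: [-1.5, -0.0, 1.2]
opening: 0.351
grasp_force: 38.9
```

carry_out(
  series=[
    [0,0,0,0,0,0.002,-0.15],
    [0,0,0,0,0,0.002,-0.15],
    [0,0,0,0,0,0.002,-0.15],
    [0,0,0,0,0,-0.2,-0.15],
    [0,0,0,0,0,-0.44,-0.15],
    [0,0,0,0,0,-0.44,-0.15],
  ],
)

```text
clock: 29.95
eef_pos: [620.5, 146.6, 199.1]
tcp_rot: [-3.14, -0.012, 0.075]
contact_force: [-0.4, 0.0, -0.9]
opening: 0.574
grasp_force: 0.0
```

```bash
python3 - <<'E'
from bt import *
s=r.sense();p=s["eef_pos"];print(s["clock"],p.round(1),s["opening"])
f=r.grab_frame("side")
d=r.silhouettes("side","latch_knob");print([(x["score"],x["position"]) for x in d])
for k in d[:1]: 
    w=plane("side",*k["position"],145);print(w)
for th in (1.0,1.05,1.1,1.15): print(th,gt(th,-10.7,-235))
cv2.imwrite("pics/c6.png",crop(f,215,345,145,330,3))
E
```

```text
29.95 [620.5 146.6 199.1] 0.574455396129448
[(0.64, [163.4, 314.9]), (0.58, [227.1, 328.1]), (0.36, [211.5, 256.3])]
[ 470.8253906  -139.85734471  145.        ]
1.0 [373.97917991  56.81878213]
1.05 [367.59011852  66.69298079]
1.1 [361.70254602  76.87415926]
1.15 [356.33117831  87.33686988]
```

View pics/c6.png

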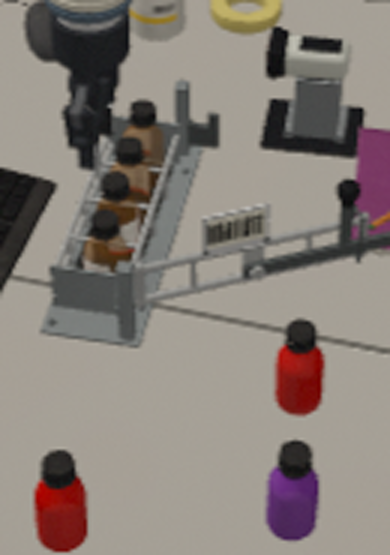

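All four bottles stand in the bays, with caps at (143,112), (128,150), (115,185) and (105,225). The knob is at (348,190) in the crop. Next I'll go for the knob.

```bash
python3 - <<'E'
from h import *
print(plane("side",145+190.5/3-.5,215+348.5/3-.5,145))
k=gt(1.08,-10.7,-235);print(k)
q=to(500,112,240,.565); q=to(*k,230,.565,pose=q);to(*k,129,.565,pose=q)
E
```

```text
[371.43871689  73.10411981 145.        ]
[363.99642602  72.76646249]
turn [ 0.0003 -0.0014 -0.156 ] shift [-0.4783  0.1001 -0.1851]
turn [0. 0. 0.] shift [-0.5435 -0.1587  0.04  ]
turn [0. 0. 0.] shift [ 0.    -0.     0.404]
```

carry_out(
  series=[
    [0,0,-0.156,0,0,-0.18,-0.15],
    [0,0,-0.156,-0.478,0.1,-0.185,-0.15],
    [0,0,-0.156,-0.478,0.1,-0.185,-0.15],
    [0,0,-0.156,-0.478,0.1,-0.185,-0.15],
    [0,0,-0.156,-0.478,0.1,-0.185,-0.15],
  ],
)

```text
clock: 30.68
eef_pos: [500.0, 112.0, 238.9]
tcp_rot: [3.14, -0.002, 0.564]
contact_force: [-0.1, 0.4, -0.2]
opening: 0.572
grasp_force: 0.0
```

carry_out(
  series=[
    [0,0,0,-0.5435,-0.1587,0.04,-0.15],
    [0,0,0,-0.5435,-0.1587,0.04,-0.15],
    [0,0,0,-0.5435,-0.1587,0.04,-0.15],
    [0,0,0,-0.5435,-0.1587,0.04,-0.15],
  ],
)

```text
clock: 31.18
eef_pos: [364.8, 72.9, 229.4]
tcp_rot: [3.14, -0.004, 0.564]
contact_force: [0.1, -0.7, 0.6]
opening: 0.571
grasp_force: 0.0
```

```bash
python3 - <<'E'
from h import *
s=r.sense();print(s["clock"],s["eef_pos"].round(1),s["tcp_rot"].round(3),s["opening"])
to(365,72.8,129,.565)
E
```

```text
31.175 [364.8  72.9 229.4] [ 3.14  -0.004  0.564] 0.5710923470472574
turn [ 0.0006 -0.0012 -0.0002] shift [-1.000e-03  1.000e-04  4.014e-01]
```

carry_out(
  series=[
    [0,0,0,0,0,0.2,-0.15],
    [0,0,0,0,0,0.33,-0.15],
    [0,0,0,0,0,0.395,-0.15],
    [0,0,0,0,0,0.395,-0.15],
    [0,0,0,0,0,0.395,1],
    [0,0,0,0,0,0.395,1],
    [0,0,0,0,0,0.395,1],
    [0,0,0,0,0,0.395,1],
  ],
  force=30,
)

```text
clock: 32.17
eef_pos: [365.7, 73.2, 131.2]
tcp_rot: [3.139, -0.006, 0.565]
contact_force: [3.5, 3.2, 2.3]
opening: 0.283
grasp_force: 29.6
```

carry_out(
  series=[
    [0,0,0,0.018,0,-0.019,1],
    [0,0,0,0.035,0,-0.038,1],
    [0,0,0,0.055,0,-0.056,1],
    [0,0,0,0.074,0,-0.073,1],
    [0,0,0,0.082,0,-0.079,1],
    [0,0,0,0.082,0,-0.079,1],
  ],
)

```text
clock: 32.92
eef_pos: [380.9, 83.6, 150.1]
tcp_rot: [3.14, -0.001, 0.565]
contact_force: [-1.6, -0.7, -1.7]
opening: 0.28
grasp_force: 30.1
```

```bash
python3 - <<'E'
from h import *
s=r.sense();p=s["eef_pos"];print(s["clock"],p.round(1),s["tcp_rot"].round(3),s["opening"],s["grasp_force"])
h=rk(-46,142); 
# find th and radius
from math import atan2,hypot
d=p[:2]-h; g=np.array([-10.7,-215.4]); th=-(atan2(d[1],d[0])-atan2(g[1],g[0])-RY); print("th",th,"rad",hypot(*d),hypot(*g))
y0=s["tcp_rot"][2]+th
for t in (.95,.8,.65,.5,.35,.25): to(*gt(t,*g),p[2],y0-t)
E
```

```text
32.925 [380.9  83.6 150.1] [ 3.14e+00 -1.00e-03  5.65e-01] 0.27956040621887374 30.085085034370422
th 1.0806188750370664 rad 215.22867392441412 215.66559762743802
turn [ 0.0004 -0.0004 -0.0416] shift [-1.000e-04  1.125e-01  1.000e-04]
turn [ 0.0004 -0.0004 -0.0893] shift [0.0199 0.2402 0.0003]
turn [ 0.0005 -0.0004 -0.1371] shift [0.0587 0.3635 0.0005]
turn [ 0.0005 -0.0003 -0.1848] shift [0.1155 0.4797 0.0007]
turn [ 0.0005 -0.0003 -0.2326] shift [0.189 0.586 0.001]
turn [ 0.0005 -0.0003 -0.2644] shift [0.2465 0.6503 0.0011]
```

carry_out(
  series=[
    [0,0,-0.0416,0,0.1125,0,1],
    [0,0,-0.0893,0.02,0.24,0,1],
    [0,0,-0.137,0.0587,0.3635,0,1],
    [0,0,-0.185,0.1155,0.48,0,1],
    [0,0,-0.2326,0.189,0.586,0,1],
    [0,0,-0.2644,0.2465,0.65,0,1],
    [0,0,-0.2644,0.2465,0.65,0,1],
  ],
)

```text
clock: 33.8
eef_pos: [522.5, -22.0, 151.1]
tcp_rot: [3.136, 0.001, 1.396]
contact_force: [-0.9, -6.7, 6.2]
opening: 0.278
grasp_force: 31.1
```

```bash
python3 - <<'E'
from h import *
s=r.sense();p=s["eef_pos"];print(s["clock"],p.round(1),s["tcp_rot"].round(3),s["contact_force"],s["grasp_force"])
g=np.array([-10.7,-215.4]); y0=1.645
for t in (.18,.1,.05,0.01,0,-.01): to(*gt(t,*g),151,y0-t)
E
```

```text
33.8 [522.5 -22.  151.1] [3.136e+00 1.000e-03 1.396e+00] [-0.86850887 -6.72726138  6.21506502] 31.12515091896057
turn [ 0.0016  0.0002 -0.0218] shift [0.0025 0.0496 0.0005]
turn [ 0.0016  0.0003 -0.0473] shift [0.0066 0.1185 0.0009]
turn [ 0.0016  0.0003 -0.0632] shift [0.0119 0.1613 0.0011]
turn [ 0.0016  0.0004 -0.076 ] shift [0.0177 0.1953 0.0013]
turn [ 0.0016  0.0004 -0.0791] shift [0.0194 0.2037 0.0013]
turn [ 0.0016  0.0004 -0.0823] shift [0.0211 0.2122 0.0013]
```

carry_out(
  series=[
    [0,0,-0.0218,0.0025,0.0496,0,1],
    [0,0,-0.0473,0.0066,0.1185,0,1],
    [0,0,-0.0632,0.012,0.1613,0,1],
    [0,0,-0.076,0.0177,0.1953,0,1],
    [0,0,-0.0791,0.0194,0.2037,0,1],
    [0,0,-0.08,0.02,0.209,0,1],
    [0,0,-0.08,0.02,0.209,0,1],
  ],
)

```text
clock: 34.67
eef_pos: [574.3, -26.1, 151.9]
tcp_rot: [3.135, 0.002, 1.647]
contact_force: [1.3, -5.6, 5.8]
opening: 0.276
grasp_force: 31.2
```

```bash
python3 - <<'E'
from h import *
s=r.sense();p=s["eef_pos"];print(s["clock"],p.round(1),s["tcp_rot"].round(3),s["contact_force"],s["grasp_force"])
E
```

```text
34.675 [574.3 -26.1 151.9] [3.135e+00 2.000e-03 1.647e+00] [ 1.30467201 -5.64853184  5.79077888] 31.24237596988678
```

carry_out(
  series=[
    [0,0,0,-0.02,0.004,0.018,1],
    [0,0,0,-0.045,0.004,0.041,1],
    [0,0,0,-0.066,0.004,0.061,1],
    [0,0,0,-0.08,0.004,0.077,1],
    [0,0,0,-0.082,0.004,0.079,1],
    [0,0,0,-0.082,0.004,0.079,1],
  ],
)

```text
clock: 35.42
eef_pos: [576.1, -45.8, 131.6]
tcp_rot: [3.137, 0.001, 1.647]
contact_force: [-0.0, -6.4, 5.8]
opening: 0.283
grasp_force: 31.3
```

carry_out(
  series=[
    [0,0,0,0,0,0,-0.15],
    [0,0,0,0,0,0,-0.15],
    [0,0,0,0,0,0,-0.15],
    [0,0,0,0,0,-0.2,-0.15],
    [0,0,0,0,0,-0.4,-0.15],
    [0,0,0,-0.5,0,-0.5,-0.15],
    [0,0,0,-0.7,-0.3,-0.5,-0.15],
    [0,0,0,-0.7,-0.3,-0.5,-0.15],
  ],
)

```text
clock: 36.42
eef_pos: [518.6, -216.2, 254.9]
tcp_rot: [3.138, 0.0, 1.648]
contact_force: [0.1, -0.2, -0.1]
opening: 0.576
grasp_force: 0.0
```

```bash
python3 - <<'E'
from h import *
s=r.sense();p=s["eef_pos"];print(s["clock"],p.round(1),s["tcp_rot"].round(3),s["contact_force"])
f=r.grab_frame("side");t=r.grab_frame("top")
d=r.silhouettes("side","latch_knob");print([(round(x["score"],2),x["position"]) for x in d])
print("expect knob",proj("side",[*gt(0,-10.7,-235),145]))
im=np.zeros((560,800,3),np.uint8);a=crop(f,232,300,165,257,6);im[:552,:408]=a
b=crop(t,335,385,190,250,6);im[:360,420:720]=b
cv2.imwrite("pics/c7.png",im)
E
```

```text
36.425 [ 518.6 -216.2  254.9] [3.138 0.    1.648] [ 0.13344443 -0.19582472 -0.14648805]
[(0.58, [193.3, 276.1]), (0.24, [161.7, 317.7])]
expect knob [[278.2358195  174.71571149]]
```

View pics/c7.png

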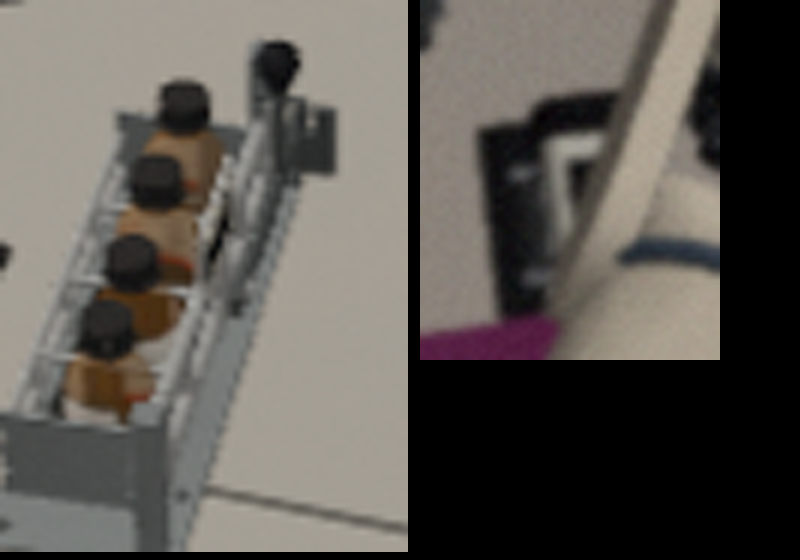

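The knob is back at its latched pixel (278,175), the gate is shut, and all four bottles are behind it. The scanner head faces forward in the top view. I'll take it now.

```bash
python3 - <<'E'
from h import *
to(458.5,-187.5,190,.119)
E
```

```text
turn [ 0.0009 -0.0007  0.4851] shift [ 0.1354 -0.2301  0.2591]
```

carry_out(
  series=[
    [0,0,0.485,0.135,-0.23,0.1,-0.7],
    [0,0,0.485,0.135,-0.23,0.259,-0.7],
    [0,0,0.485,0.135,-0.23,0.259,-0.7],
    [0,0,0.485,0.135,-0.23,0.259,-0.7],
    [0,0,0.485,0.135,-0.23,0.259,-0.7],
    [0,0,0.485,0.135,-0.23,0.259,-0.7],
    [0,0,0.485,0.135,-0.23,0.259,-0.7],
    [0,0,0.485,0.135,-0.23,0.259,-0.7],
  ],
)

```text
clock: 37.58
eef_pos: [460.1, -184.4, 189.5]
tcp_rot: [-3.141, -0.003, 0.142]
contact_force: [0.9, 0.9, 0.2]
opening: 0.851
grasp_force: 0.0
```

carry_out(
  series=[
    [0,0,0.0001,0,0,0,-0.7],
    [0,0,0.0001,0,0,0,-0.7],
  ],
)

```text
clock: 37.83
eef_pos: [459.9, -185.1, 189.6]
tcp_rot: [-3.142, -0.003, 0.152]
contact_force: [0.1, -0.6, -0.3]
opening: 0.846
grasp_force: 0.0
```

```bash
python3 - <<'E'
from h import *
s=r.sense();p=s["eef_pos"];print(s["clock"],p.round(1),s["tcp_rot"].round(3),s["opening"])
to(458.5,-187.5,97.5,.119)
f=r.grab_frame("side");cv2.imwrite("pics/c8.png",crop(f,285,355,110,200,6))
E
```

```text
37.825 [ 459.9 -185.1  189.6] [-3.142e+00 -3.000e-03  1.520e-01] 0.8460532128003596
turn [-0.     -0.001   0.0104] shift [-0.0079  0.0089  0.3686]
```

View pics/c8.png

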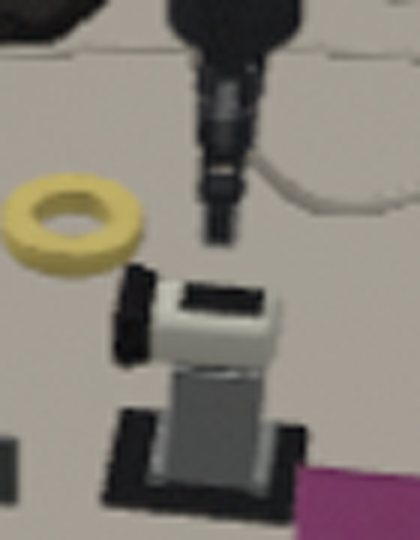

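The fingers sit above the head's middle: the gripper is at (220,240) and the head spans x 150-280, y 280-365. I'll descend.

carry_out(
  series=[
    [0,0,0.0104,-0.008,0.008,0.1,-0.7],
    [0,0,0.0104,-0.008,0.008,0.2,-0.7],
    [0,0,0.0104,-0.008,0.008,0.3,-0.7],
    [0,0,0.0104,-0.008,0.008,0.35,-0.7],
    [0,0,0.0104,-0.008,0.008,0.36,-0.7],
    [0,0,0.0104,-0.008,0.008,0.36,-0.7],
  ],
)

```text
clock: 38.62
eef_pos: [458.6, -188.1, 100.3]
tcp_rot: [3.141, -0.004, 0.114]
contact_force: [0.7, -0.8, 0.2]
opening: 0.852
grasp_force: 0.0
```

carry_out(
  series=[
    [0,0,0,0,0,0,1],
    [0,0,0,0,0,0,1],
    [0,0,0,0,0,0,1],
    [0,0,0,0,0,0,1],
  ],
  force=50,
)

```text
clock: 39.12
eef_pos: [458.7, -188.1, 100.7]
tcp_rot: [3.141, -0.004, 0.114]
contact_force: [-0.7, -0.1, 6.1]
opening: 0.53
grasp_force: 51.5
```

```bash
python3 - <<'E'
from h import *
s=r.sense();p=s["eef_pos"];print(s["clock"],p.round(1),s["tcp_rot"].round(3),s["opening"],s["grasp_force"],s["contact_force"],s["wrist_torque"])
E
```

```text
39.125 [ 458.7 -188.1  100.7] [ 3.141 -0.004  0.114] 0.5298416211198123 51.45206809043884 [-0.71507959 -0.09981278  6.09302594] [ 0.18124069  0.19089639 -0.03751665]
```

carry_out(
  series=[
    [0,0,0,0,0,-0.06,1],
    [0,0,0,0,0,-0.16,1],
    [0,0,0,0,0,-0.27,1],
    [0,0,0,0,0,-0.38,1],
    [0,0,0,0,0,-0.46,1],
    [0,0,0,0,0,-0.46,1],
  ],
)

```text
clock: 39.88
eef_pos: [458.8, -188.3, 216.8]
tcp_rot: [3.14, -0.006, 0.114]
contact_force: [-0.4, 0.6, -2.1]
opening: 0.53
grasp_force: 51.7
```

```bash
python3 - <<'E'
from h import *
s=r.sense();p=s["eef_pos"];print(s["clock"],p.round(1),s["tcp_rot"].round(3),s["opening"],s["grasp_force"],s["contact_force"])
g=rk(-50-90-58,27);print("grip goal",g, "label",rk(-50,27))
q=to(*((p[:2]+g)/2),205,.09); q=to(*g,200,.074,pose=q); to(*g,109,.074,pose=q)
E
```

```text
39.875 [ 458.8 -188.3  216.8] [ 3.14  -0.006  0.114] 0.5303063722389222 51.72583043575287 [-0.44359217  0.62869545 -2.06344534]
grip goal [425.14569966  63.58747646] label [572.74066055  74.52948367]
turn [ 0.0006 -0.002   0.0076] shift [-0.0098 -0.5083  0.0462]
turn [-0.     -0.      0.0051] shift [-0.0217 -0.5079  0.02  ]
turn [0. 0. 0.] shift [ 0.    -0.     0.364]
```

carry_out(
  series=[
    [0,0,0.0076,-0.002,-0.15,0.02,1],
    [0,-0.002,0.0076,-0.005,-0.35,0.04,1],
    [0,-0.002,0.0127,-0.015,-0.55,0.05,1],
    [0,-0.002,0.0127,-0.02,-0.75,0.06,1],
    [0,-0.002,0.0127,-0.027,-0.92,0.066,1],
    [0,-0.002,0.0127,-0.0315,-1,0.066,1],
    [0,-0.002,0.0127,-0.0315,-1,0.066,1],
  ],
)

```text
clock: 40.75
eef_pos: [420.9, 60.5, 197.6]
tcp_rot: [3.141, 0.004, 0.076]
contact_force: [-0.4, -0.2, -1.2]
opening: 0.533
grasp_force: 52.1
```

```bash
python3 - <<'E'
from h import *
s=r.sense();p=s["eef_pos"];print(s["clock"],p.round(1),s["tcp_rot"].round(3),s["opening"],s["grasp_force"],s["contact_force"])
g=rk(-50-90-58,27)
to(*g,109,.074)
E
```

```text
40.75 [420.9  60.5 197.6] [3.141 0.004 0.076] 0.532626045221009 52.145249247550964 [-0.38521691 -0.17590638 -1.17167514]
turn [0.     0.0014 0.0008] shift [ 0.0196 -0.0112  0.3542]
```

carry_out(
  series=[
    [0,0,0,0.018,-0.01,0.1,1],
    [0,0,0,0.018,-0.01,0.2,1],
    [0,0,0,0.018,-0.01,0.3,1],
    [0,0,0,0.018,-0.01,0.354,1],
    [0,0,0,0.018,-0.01,0.354,1],
    [0,0,0,0.018,-0.01,0.354,1],
  ],
)

```text
clock: 41.5
eef_pos: [426.3, 62.2, 110.3]
tcp_rot: [3.141, 0.002, 0.074]
contact_force: [0.2, 1.0, -1.4]
opening: 0.528
grasp_force: 52.1
```

```bash
python3 - <<'E'
from h import *
s=r.sense();p=s["eef_pos"];print(s["clock"],p.round(1),s["tcp_rot"].round(4),s["opening"],s["grasp_force"],s["contact_force"])
g=rk(-50-90-58,27);to(*g,109,.074)
f=r.grab_frame("side")
im=crop(f,245,345,160,255,6)
def dot(X,c):
    for u,v in proj("side",X): cv2.circle(im,(int((u-245+.5)*6),int((v-160+.5)*6)),3,c,-1)
dot([*rk(-50,27),120],(0,0,255)); dot([*(p[:2]+[58*np.cos(.074),58*np.sin(.074)]),p[2]+11.3],(0,255,0));dot([*p[:2],p[2]+11.3],(255,0,0))
cv2.imwrite("pics/c9.png",im)
E
```

```text
41.5 [426.3  62.2 110.3] [3.1415e+00 2.2000e-03 7.3700e-02] 0.5279260901146181 52.06364393234253 [ 0.2351985   0.95620927 -1.42461249]
turn [ 0.      0.0007 -0.0001] shift [-0.0041 -0.006   0.0052]
```

View pics/c9.png

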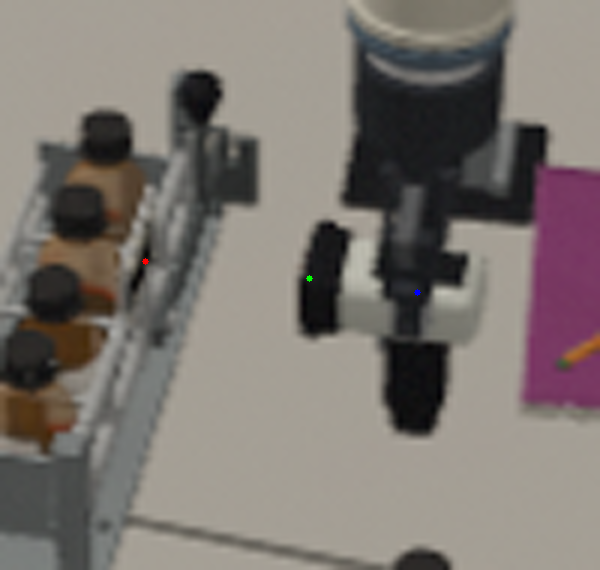

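The projected window (309,278) sits on the bumper, level with and facing the label dot (145,261). The scanner hangs straight. I'll hold it steady.

carry_out(
  series=[
    [0,0,0,-0.003,-0.005,0.005,1],
    [0,0,0,-0.003,-0.005,0.005,1],
    [0,0,0,-0.003,-0.005,0.005,1],
    [0,0,0,-0.003,-0.005,0.005,1],
    [0,0,0,-0.003,-0.005,0.005,1],
    [0,0,0,-0.003,-0.005,0.005,1],
    [0,0,0,-0.003,-0.005,0.005,1],
    [0,0,0,-0.003,-0.005,0.005,1],
  ],
)

```text
clock: 42.55
eef_pos: [424.8, 63.5, 108.4]
tcp_rot: [3.141, 0.003, 0.074]
contact_force: [-0.3, 1.1, -1.8]
opening: 0.536
grasp_force: 52.1
```

carry_out(
  series=[
    [0,0,0,0,0,0,1],
    [0,0,0,0,0,0,1],
    [0,0,0,0,0,0,1],
    [0,0,0,0,0,0,1],
    [0,0,0,0,0,0,1],
    [0,0,0,0,0,0,1],
    [0,0,0,0,0,0,1],
    [0,0,0,0,0,0,1],
  ],
)

```text
clock: 43.55
eef_pos: [424.9, 63.5, 108.4]
tcp_rot: [3.141, 0.003, 0.074]
contact_force: [-0.4, 0.3, -1.7]
opening: 0.53
grasp_force: 52.1
```

carry_out(
  series=[
    [0,0,0,0,0,0,1],
    [0,0,0,0,0,0,1],
    [0,0,0,0,0,0,1],
    [0,0,0,0,0,0,1],
    [0,0,0,0,0,-0.1,1],
    [0,0,0,0,0,-0.25,1],
    [0,0,0,0,0,-0.43,1],
    [0,0,0,0,0,-0.43,1],
  ],
)

```text
clock: 44.55
eef_pos: [427.3, 63.9, 218.9]
tcp_rot: [-3.141, -0.003, 0.074]
contact_force: [-0.1, 0.2, -3.2]
opening: 0.533
grasp_force: 52.3
```

```bash
python3 - <<'E'
from h import *
s=r.sense();p=s["eef_pos"];print(s["clock"],p.round(1),s["tcp_rot"].round(4),s["opening"])
q=to(450,-140,217,.114);to(458.8,-188.2,217,.114,pose=q)
E
```

```text
44.55 [427.3  63.9 218.9] [-3.1413 -0.0032  0.074 ] 0.5328665722570033
turn [-0.0001 -0.001  -0.0127] shift [0.03   0.8199 0.0075]
turn [0. 0. 0.] shift [0.013  0.1956 0.    ]
```

carry_out(
  series=[
    [0,0,-0.0127,0.005,0.2,0,1],
    [0,0,-0.0127,0.012,0.4,0,1],
    [0,0,-0.0127,0.022,0.6,0.003,1],
    [0,0,-0.0127,0.03,0.82,0.007,1],
    [0,0,-0.0127,0.035,0.95,0.007,1],
    [0,0,-0.0127,0.036,0.98,0.007,1],
    [0,0,-0.0127,0.036,0.98,0.007,1],
  ],
)

```text
clock: 45.42
eef_pos: [451.6, -179.8, 213.3]
tcp_rot: [-3.14, 0.005, 0.113]
contact_force: [0.4, 0.0, -1.8]
opening: 0.53
grasp_force: 52.5
```

```bash
python3 - <<'E'
from h import *
s=r.sense();p=s["eef_pos"];print(s["clock"],p.round(1),s["tcp_rot"].round(4),s["opening"])
to(458.8,-188.2,217,.114)
E
```

```text
45.425 [ 451.6 -179.8  213.3] [-3.1405  0.0046  0.1131] 0.5299438555845424
turn [-0.0004  0.0015 -0.0003] shift [ 0.0246  0.0368 -0.0151]
```

carry_out(
  series=[
    [0,0.0015,0,0.02,0.036,0,1],
    [0,0.0015,0,0.02,0.036,0,1],
    [0,0.0015,0,0.02,0.036,0,1],
    [0,0.0015,0,0.02,0.036,0,1],
  ],
)

```text
clock: 45.92
eef_pos: [458.3, -188.2, 214.2]
tcp_rot: [-3.142, -0.002, 0.114]
contact_force: [0.1, -0.7, -1.8]
opening: 0.533
grasp_force: 52.5
```

```bash
python3 - <<'E'
from h import *
s=r.sense();p=s["eef_pos"];print(s["clock"],p.round(1),s["tcp_rot"].round(4),s["contact_force"])
to(458.8,-188.2,100.7,.114)
E
```

```text
45.925 [ 458.3 -188.2  214.2] [-3.1416e+00 -1.6000e-03  1.1440e-01] [ 0.08795219 -0.65458879 -1.83859129]
turn [-0.     -0.0005  0.0001] shift [1.400e-03 4.000e-04 4.541e-01]
```

carry_out(
  series=[
    [0,0,0,0.001,0,0.06,1],
    [0,0,0,0.001,0,0.12,1],
    [0,0,0,0.001,0,0.18,1],
    [0,0,0,0.001,0,0.25,1],
    [0,0,0,0.001,0,0.33,1],
    [0,0,0,0.001,0,0.4,1],
    [0,0,0,0.001,0,0.43,1],
    [0,0,0,0.001,0,0.44,1],
  ],
)

```text
clock: 46.92
eef_pos: [458.5, -188.4, 103.6]
tcp_rot: [-3.141, -0.001, 0.114]
contact_force: [-0.4, -0.5, -1.1]
opening: 0.528
grasp_force: 52.5
```

carry_out(
  series=[
    [0,0,0,0,0,0.008,1],
    [0,0,0,0,0,0.014,1],
    [0,0,0,0,0,0.014,1],
  ],
)

```text
clock: 47.3
eef_pos: [458.9, -188.5, 101.0]
tcp_rot: [3.141, -0.002, 0.114]
contact_force: [-0.8, 0.3, -1.9]
opening: 0.534
grasp_force: 52.5
```

carry_out(
  series=[
    [0,0,0,0,0,0.005,1],
    [0,0,0,0,0,0.005,1],
    [0,0,0,0,0,0.005,0],
    [0,0,0,0,0,0.005,-0.6],
    [0,0,0,0,0,0.005,-0.7],
    [0,0,0,0,0,0.005,-0.7],
    [0,0,0,0,0,-0.15,-0.7],
    [0,0,0,0,0,-0.35,-0.7],
  ],
)

```text
clock: 48.3
eef_pos: [457.7, -188.1, 188.2]
tcp_rot: [-3.14, 0.001, 0.114]
contact_force: [1.3, 0.4, 0.2]
opening: 0.85
grasp_force: 0.0
```

carry_out(
  series=[
    [0,0,0,0,0,-0.25,-0.7],
    [0,0,0,-0.3,0,-0.4,-0.7],
    [0,0,0,-0.4,0,-0.4,-0.7],
    [0,0,0,-0.4,0,-0.4,-0.7],
  ],
)

```text
clock: 48.8
eef_pos: [357.2, -200.0, 288.9]
tcp_rot: [3.14, -0.003, 0.112]
contact_force: [-0.0, 0.6, 1.1]
opening: 0.849
grasp_force: 0.0
```

```bash
python3 - <<'E'
from bt import *
s=r.sense();p=s["eef_pos"];print(s["clock"],p.round(1),s["contact_force"].round(1))
f=r.grab_frame("side")
cv2.imwrite("pics/c10.png",crop(f,215,350,120,260,5)[:600,:675])
E
```

```text
48.8 [ 357.2 -200.   288.9] [-0.   0.6  1.1]
```

View pics/c10.png

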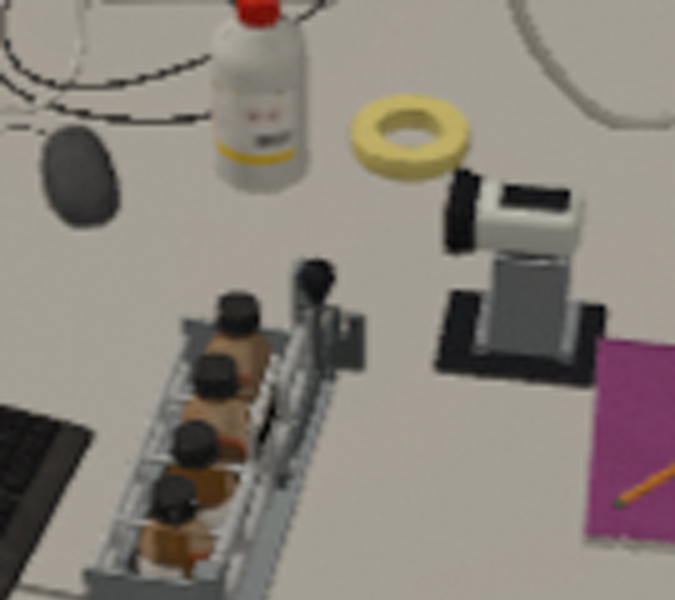

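The scanner is fully down in its stand, with its head at the original pixels (bumper at col 306, row 154). The gate is shut with the knob at (317,280), four caps stand in the bays, and the wash bottle and tape roll haven't moved. I'll hand the job in.

```bash
python3 -c "
from rig import r
print(r.sign_off())"
```

```text
the job is handed in; nothing more can be done
None
```

All steps are done and the job is handed in at about 49 s: four amber bottles racked, gate shut and latched, label scanned for over a second, scanner back in its stand, and no bystander approached or touched.

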